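Dry-lay the loose carvings on a relief panel

ROBOT

A 6-joint arm with a two-finger parallel gripper is mounted at the origin on the work surface. World frame = base frame: x ahead of the robot, y to its left, z up, the work surface at z = 0. Lengths are in m, angles in rad, forces in N, time in s.
With the tool pointing down it reaches from about 0.275 to 0.975 m from the base axis. Payload 8.4 kg.
Tool frame: the origin (TCP) lies on the centre line of the jaws, within the pads' length; the fingertips stand 25 mm ahead of it and the grasp point (between the pads) lies 6 mm ahead of it; x points along the fingers, z is the direction in which the jaws open and shut, and the axes are right-handed (so a half turn about x gives the same grasp; the last joint's range is limited). The gripper opens to 92 mm and grips with 3 to 60 N. Pads are 20 mm wide; open, the fingers measure 128 mm over their backs; the gripper's body (75 mm by 189 mm) begins 69 mm behind the grasp point.
Start: joints at [-1.274, 0.353, 1.633, -0, 1.155, -0.002], TCP at [0.184, -0.597, 0.24] pointing down, gripper open.
Joint ranges: [-2.63, 2.63], [-0.92, 2.1], [0.06, 2.66], [-1.3, 4.44], [0, 2.69], [-3.02, 3.02]. Speed limits (rad/s): [2.22, 2.22, 2.79, 3.14, 3.14, 3.14].

INTERFACE

Orientations are given as a 3x3 rotation matrix whose columns are the frame's x, y, z axes.
In Python, from rig import r gives the robot as it stands.
- The arm moves only by the shell command python3 -m jog 'ROWS' [FORCE]. ROWS is JSON, a list of rows, each a list of 7 numbers: the closure, from 0 (fully open) to 1 (shut), then the shift along the tool's x, y, z in mm, then the turn, a rotation vector about the tool's x, y, z in degrees. A call has 1 to 20 rows; each row is the pose to reach, as a shift and turn from the pose commanded when the call began, along the tool's axes at that moment; what a row does not reach only later rows make up. A row lasts 1/10 s, in which the tool goes at most 50 mm and 8.59 degrees, less where a joint would pass 70% of its speed; a pose out of reach is approached as far as the arm can. A call with a gripper value outside its range is refused whole. The fingers move at their own pace and stop on an object; FORCE is the grip in N (left out, the last holds). Time passes only in rows, so rows that repeat a pose let the fingers close. It gives the time, the measured TCP pose, the force and the opening at its end, in the units of the state.
- r.get_state(): the state, without advancing time (a new reading comes with each control period).
- r.capture(name): name is "scene" or "top" or "wrist"; returns (picture, depth): 420x560x3 uint8, blue, green, red; 420x560 float32, m along the optical axis (not along the pixel's ray), 0 where there is no reading.
- r.camera_params(name): a dict with "camera_matrix" (3x3 intrinsics, pixels), "T" (4x4, takes a point from camera to world coordinates); the wrist camera has in their place "T_tool_cam" (4x4, takes a point from camera to tool coordinates, whose origin is the TCP and whose axes are the tool frame's). Camera axes: x right, y down, z forward; pixel columns grow to the right and rows downward; lengths in m; the calibration is good to about 2 mm. A picture is of the moment at which its call begins: read the wrist's pose just before it. camera_params takes no time and is no camera call.
- r.job_done(): hands the job in, once; it reports no verdict.
The state is a dict: "time_s": time; "joint_positions": joint angles; "joint_vel": joint speeds; "joint_efforts": joint torques, N m; "ee_pos": TCP position; "tcp_rot": TCP orientation; "force": force on the tool from outside, world axes, zero at the start; "wrist_torque": the same for the moment, N m; "opening": finger opening in m.
Only numpy, scipy, OpenCV 4.12 (cv2) and the standard library are available. Lean on these libraries where they do the work, as an engineer would, in place of code of your own. Each camera call takes 0.05 s, during which the arm holds its last target.

TASK

Dry-lay the loose carvings on the relief panel before gluing, flat, square to the panel and with the picture's top away from the robot: the large roof close behind the glued-on hall and the small roof close behind the large one (both centred on the hall, eaves towards it, gaps under a centimetre), the boat lying lengthwise in front of the glued-on bridge, centred on it with two to three centimetres of open water between them, and the pine tree midway between hall and bridge, trunk towards the robot and its crown centred level with the hall's back edge. Put the round foliage cap centrally on top of the pine's crown. Set every piece down gently, never letting one drop, and leave the wax tin where it is.

Things in the scene. Friction and masses are not known exactly. Their poses are not given: they have to be found in the camera images.
- panel: Dark carved wooden relief panel lying flat, fixed to the bench: 240 mm (its x) by 310 mm (its y), top face 16 mm above the bench, with a border moulding 10 mm wide and 4 mm high round its edge and four small pale cleats (18 mm high) outside its near and far edges. Origin: centre of the underside, at bench level. +x points up the picture, away from the robot ('behind'); +y to the left; yaw up to 0.15 rad either way.
- hall: Flat carving of a temple hall with columns, windows and lattice doors, glued on the panel's left or right half: 40 mm (x) by 64 mm (y), 12 mm high above the panel face. Origin: centre of its underside, on the panel's face (16 mm above the bench). Axes parallel to the panel's: +x is its back (roof side), -x its front step.
- bridge: Flat carving of an arched bridge, glued on the other half of the panel: 36 mm (x) by 80 mm (y), 12 mm high above the panel face, its centre 176 to 192 mm from the hall's along the panel's y. Origin: centre of its underside, on the panel's face. Axes parallel to the panel's: -x is its front (water side, where the arch is open).
- large_roof: Loose carved tiled roof, the larger of two: block 42 mm (x) by 76 mm (y), tile face 26 mm high, ridge bar to 30 mm; small upturned eave tips stand out 6 mm at each side near the front edge, at the top. About 80 g. Lies tiles up. Origin: centre of its underside. -x is the eave edge (dark tile ends), +x the raised ridge bar; starts within 0.6 rad of the bench's x. Its sides are upright; it can be gripped across its 42 mm, above the 12 mm height of the hall.
- small_roof: Loose carved tiled roof, the smaller of two: block 34 mm (x) by 54 mm (y), tile face 26 mm high, ridge bar to 30 mm, eave tips standing out 6 mm. About 50 g. Origin and axes as for the large roof; starts within 0.6 rad of the bench's x. Can be gripped across its 54 mm or its 34 mm.
- pine: Loose carved pine tree lying flat: round flat-topped crown 42 mm across and 24 mm high, with a trunk 18 mm wide and 19 mm high running from the crown in its -x direction to a foot 60 mm from the crown's centre. About 80 g. Origin: on the underside, under the centre of the crown. +x points from trunk to crown (up the picture); starts within 0.6 rad of the bench's x.
- foliage_cap: Loose round carved foliage cluster with scalloped edge: 50 mm across, 16 mm high, about 40 g. Origin: centre of its flat underside. Its turn about the vertical does not matter. Lying on the pine's crown its underside is 24 mm above the panel face (40 mm above the bench).
- boat: Loose carved covered boat: 30 mm (x) by 84 mm (y, its length, tapering in steps at both ends to 15 mm wide); straight hull sides 22 mm high over the middle 48 mm of its length, with an arched mat cover 20 mm wide rising to 30 mm. About 60 g. Origin: centre of the underside; starts with its x within 0.6 rad of the bench's x. Either end may lead.
- wax_tin: Round metal tin of wax with a brass lid, 58 mm across and 23 mm high, 140 g, lying among the loose carvings: a bystander, not to be moved. Origin: centre of its underside.

How it is judged:
At the end, for the whole second after the job is handed in: All flat, square (0.2 rad), at rest: large roof centre 38-57 mm behind hall's, small roof 35-54 mm behind large one's, both within 10 mm of hall's centre line; boat 43-73 mm before bridge, 12 mm sideways; pine crown 76-108 mm beside both, 5-35 mm behind hall's centre; cap on crown within 9 mm (x of large_roof in the frame of hall between 0.038 and 0.057 m and y of large_roof in the frame of hall between -0.01 and 0.01 m and angle between the x axis of each of large_roof, small_roof, pine and the x axis of hall, either way round below 0.2 rad and x of hall in the frame of large_roof below -0.025 m and x of small_roof in the frame of large_roof between 0.035 and 0.054 m and y of small_roof in the frame of hall between -0.01 and 0.01 m and x of hall in the frame of small_roof below -0.05 m and x of boat in the frame of bridge between -0.073 and -0.043 m and y of boat in the frame of bridge between -0.012 and 0.012 m and angle between the x axis of boat and the x axis of bridge, either way round below 0.2 rad and x of pine in the frame of hall between 0.005 and 0.035 m and ((y of pine in the frame of hall between -0.108 and -0.076 m and y of pine in the frame of bridge between 0.076 and 0.108 m and y of hall in the frame of pine above 0.05 m) or (y of pine in the frame of hall between 0.076 and 0.108 m and y of pine in the frame of bridge between -0.108 and -0.076 m and y of hall in the frame of pine below -0.05 m)) and horizontal distance between foliage_cap and pine below 0.009 m and z of foliage_cap in the frame of pine between 0.021 and 0.027 m and angle between each of large_roof, small_roof, pine, foliage_cap, boat's own z axis and vertical below 0.08 rad and linear speed of each of large_roof, small_roof, pine, foliage_cap, boat below 0.01 m/s and z of large_roof in the frame of hall between -0.003 and 0.004 m and z of small_roof in the frame of hall between -0.003 and 0.004 m and z of pine in the frame of hall between -0.003 and 0.004 m and z of boat in the frame of hall between -0.003 and 0.004 m); the robot touches nothing.
It fails at once if the wax tin is pushed or picked up (moved more than 20 mm) (distance of wax_tin from where it was at the start of the episode above 0.02 m).
It fails at once if a carving is dropped (it moves faster than 0.7 m/s while the fingers do not touch it, a fall of about 25 mm) ((linear speed of large_roof above 0.7 m/s and contact force between the fingers and large_roof below 0.05 N) or (linear speed of small_roof above 0.7 m/s and contact force between the fingers and small_roof below 0.05 N) or (linear speed of pine above 0.7 m/s and contact force between the fingers and pine below 0.05 N) or (linear speed of foliage_cap above 0.7 m/s and contact force between the fingers and foliage_cap below 0.05 N) or (linear speed of boat above 0.7 m/s and contact force between the fingers and boat below 0.05 N)).
It also fails if it takes over 118 s, if anything falls off the work surface, if the arm or the gripper's body presses on something with over 40 N, if the wrist force passes 120 N, or if a joint passes its speed limit or range.

## Working session

There is one attempt and no reset: what is moved stays moved. The work goes in short steps, Python scripts to look and compute and a shell command to move; the robot and the scene stay as the last step left them, time stands still between calls to the robot, and variables do not carry over. Pictures are saved under pics/ and viewed, and the job is handed in when it is done.

```bash
ls; mkdir -p pics
python3 - <<'E'
from rig import r
import cv2, numpy as np
s=r.get_state(); print(s)
for n in("scene","top"):
    im,d=r.capture(n); cv2.imwrite(f"pics/{n}0.png",im); np.save(f"{n}0.npy",d)
    p=r.camera_params(n); print(n,p)
print(r.camera_params("wrist"))
E
```

```text
pics
{'time_s': 0.0, 'joint_positions': array([-1.27439082e+00,  3.53631828e-01,  1.63411880e+00, -2.56129840e-06,
        1.15520380e+00, -2.39369751e-03]), 'joint_vel': array([-1.95661644e-03, -7.39428165e-04,  3.01136797e-04, -1.75095832e-04,
        6.41102982e-05, -1.10616978e-03]), 'joint_efforts': array([ 3.08978670e-04, -5.93841183e+01, -3.34219158e+01,  6.97205309e-02,
        2.33143475e-02, -1.14280019e-04]), 'ee_pos': array([ 0.18385284, -0.59686961,  0.23888043]), 'tcp_rot': array([[-3.99994399e-04,  9.55690354e-01,  2.94373550e-01],
       [ 1.30170748e-03,  2.94373822e-01, -9.55689468e-01],
       [-9.99999073e-01,  9.17818823e-07, -1.36177716e-03]]), 'force': array([-0.06562304,  0.84411013, -1.122649  ]), 'wrist_torque': array([0.0187046 , 0.00362122, 0.06783332]), 'opening': 0.09213308945118115}
scene {'camera_matrix': array([[379.12069118,   0.        , 277.31542952],
       [  0.        , 379.12069118, 209.47042703],
       [  0.        ,   0.        ,   1.        ]]), 'T': array([[ 0.85662506,  0.30615418, -0.4152868 ,  0.95911639],
       [ 0.51574253, -0.530356
[... 507 characters left out ...]
       [-3.99026922e-03, -1.21771728e-01, -9.92550112e-01,
         1.17393778e+00],
       [ 0.00000000e+00,  0.00000000e+00,  0.00000000e+00,
         1.00000000e+00]])}
{'camera_matrix': array([[334.975316  ,   0.        , 279.1919535 ],
       [  0.        , 334.975316  , 212.23187965],
       [  0.        ,   0.        ,   1.        ]]), 'T_tool_cam': array([[ 7.13409502e-04, -2.93119616e-01,  9.56075510e-01,
        -1.45851700e-01],
       [-1.71018077e-04, -9.56075775e-01, -2.93119570e-01,
         8.40130603e-02],
       [ 9.99999731e-01,  4.56080913e-05, -7.32202296e-04,
        -1.56976753e-03],
       [ 0.00000000e+00,  0.00000000e+00,  0.00000000e+00,
         1.00000000e+00]])}
```

View pics/top0.png

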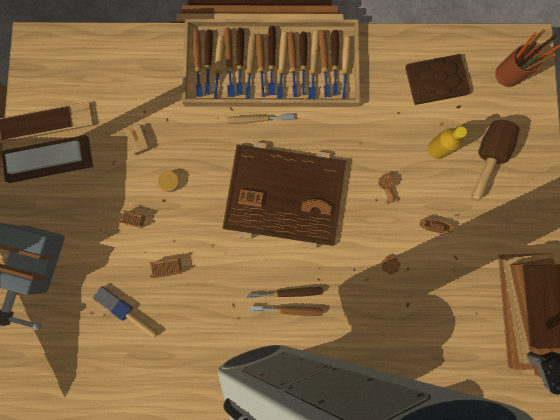

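View pics/scene0.png

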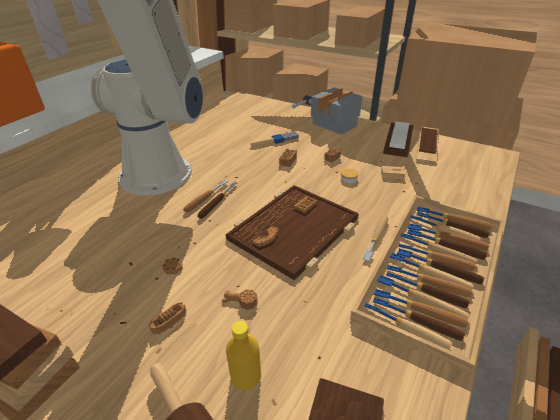

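The top view shows the panel at about (286,194) with the hall at (251,198) and the bridge at (318,207). The small roof is at (132,218), the large roof at (166,268) and the tin at (168,181). The pine is at (389,186), the boat at (436,225) and the cap at (391,265).

```bash
cat > h.py <<'E'
from rig import r
import cv2, numpy as np
def cloud(d,K,T):
    v,u=np.indices(d.shape)
    P=np.stack([(u-K[0,2])*d/K[0,0],(v-K[1,2])*d/K[1,1],d],-1)
    W=P@T[:3,:3].T+T[:3,3]
    W[d<=0]=np.nan
    return W
E
python3 - <<'E'
from h import *
d=np.load("top0.npy"); p=r.camera_params("top"); W=cloud(d,p["camera_matrix"],p["T"])
im=cv2.imread("pics/top0.png")
z=W[...,2]
print("bench z", np.nanmedian(z[300:330,180:230]), np.nanmedian(z[150:170,190:220]),np.nanmedian(z[200:230,480:520]))
B={'large':(140,245,195,290),'small':(112,200,152,235),'tin':(152,163,188,198),'pine':(370,165,410,208),'boat':(410,208,462,240),'cap':(375,250,408,280)}
for n,(a,b,c,e) in B.items():
    w=W[b:e,a:c].reshape(-1,3); 
    for lo in(0.008,0.015):
        m=w[:,2]>lo; q=w[m]
        if len(q)<5: continue
        (cx,cy),(sx,sy),ang=cv2.minAreaRect((q[:,:2]*1000).astype(np.float32))
        print(n,lo,len(q),np.round(q.mean(0)*1000),'rect',round(cx),round(cy),round(sx),round(sy),round(ang,1),'zmax',round(q[:,2].max(),4),'range',round(np.hypot(cx,cy)))
w=W[135:255,215:355]; q=w.reshape(-1,3)
m=(q[:,2]>0.012)&(q[:,2]<0.03); print(cv2.minAreaRect((q[m][:,:2]*1000).astype(np.float32)))
for n,(a,b,c,e) in {'hall':(232,180,275,215),'bridge':(292,190,342,222)}.items():
    q=W[b:e,a:c].reshape(-1,3);q=q[q[:,2]>0.0225]
    print(n,len(q),cv2.minAreaRect((q[:,:2]*1000).astype(np.float32)),q.mean(0))
cv2.imwrite("pics/topz.png",cv2.resize(im[120:300,105:475],(740*1,360),interpolation=cv2.INTER_CUBIC))
zz=np.clip((np.nan_to_num(z)*1000+5)*5,0,255).astype(np.uint8)
cv2.imwrite("pics/topzz.png",cv2.resize(zz[120:300,105:475],(740,360),interpolation=cv2.INTER_NEAREST))
E
```

```text
bench z 0.0005416709950762932 0.000958583931064183 0.0004310181377793487
large 0.008 480 [358. 312.  28.] rect 345 303 77 102 2.0 zmax 0.0392 range 459
large 0.015 469 [358. 313.  29.] rect 358 314 43 86 9.5 zmax 0.0392 range 476
small 0.008 282 [490. 409.  28.] rect 491 411 64 34 74.9 zmax 0.0378 range 640
small 0.015 273 [490. 409.  29.] rect 491 411 64 34 74.9 zmax 0.0378 range 640
tin 0.008 355 [596. 315.  24.] rect 597 316 56 56 77.6 zmax 0.0316 range 676
tin 0.015 339 [597. 315.  24.] rect 597 316 56 56 77.6 zmax 0.0316 range 676
pine 0.008 300 [ 585. -295.   21.] rect 582 -299 79 41 19.3 zmax 0.034 range 654
pine 0.015 240 [ 590. -294.   23.] rect 581 -292 75 41 1.2 zmax 0.034 range 651
boat 0.008 340 [ 476. -423.   23.] rect 477 -425 45 83 6.5 zmax 0.0352 range 639
boat 0.015 322 [ 476. -424.   24.] rect 476 -425 85 31 75.8 zmax 0.0352 range 638
cap 0.008 251 [ 369. -298.   15.] rect 370 -298 47 48 64.7 zmax 0.0209 range 475
cap 0.015 121 [ 369. -299.   17.] rect 368 -299 47 44 51.2 zmax 0.0209 range 474
((562.4174194335938, -7.913787841796875), (310.4154357910156, 272.00732421875), 81.4381332397461)
hall 314 ((555.4774780273438, 77.90154266357422), (133.35284423828125, 59.24174880981445), 76.04058837890625) [0.55035769 0.08496349 0.02739783]
bridge 288 ((537.1172485351562, -102.26797485351562), (115.32390594482422, 87.20654296875), 82.55037689208984) [ 0.5276969  -0.0997947   0.02602298]
```

View pics/topz.png

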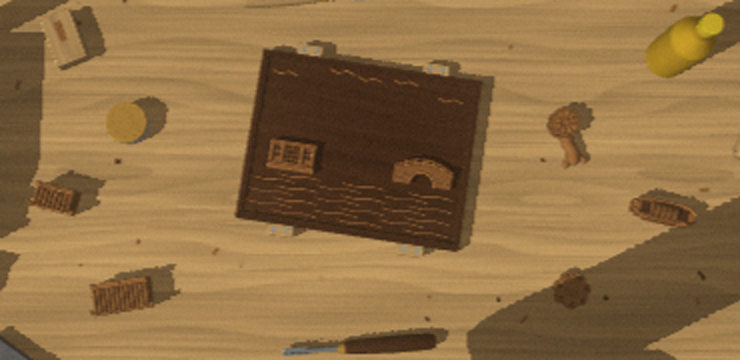

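View pics/topzz.png

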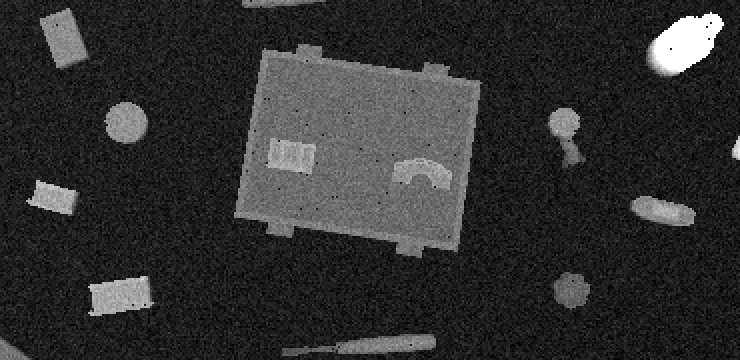

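The depth image is clean. I'll average a few frames to refine poses in the panel frame.

```bash
cat > meas.py <<'E'
from h import *
def avg(n=5):
    D=[]
    for _ in range(n):
        im,d=r.capture("top"); D.append(np.where(d>0,d,np.nan))
    return im,np.nanmedian(np.array(D),0)
def rect(q):
    (cx,cy),(sx,sy),a=cv2.minAreaRect((q[:,:2]*1000).astype(np.float32))
    return np.round([cx,cy,sx,sy,a],1)
E
python3 - <<'E'
from meas import *
im,d=avg(6); np.save("topavg.npy",d); p=r.camera_params("top"); W=cloud(d,p["camera_matrix"],p["T"])
def reg(a,b,c,e,lo,hi=.1):
    q=W[b:e,a:c].reshape(-1,3); return q[(q[:,2]>lo)&(q[:,2]<hi)]
for n,b in {'large':(140,245,195,290),'small':(112,200,152,235),'tin':(152,163,188,198),'boat':(410,208,462,240),'cap':(375,250,408,280)}.items():
    for lo in (.01,.012,.022): 
        q=reg(*b,lo)
        if len(q)>9: print(n,lo,len(q),rect(q),np.round(q.mean(0)*1000,1))
q=reg(370,165,410,208,.0215); c,rr=cv2.minEnclosingCircle((q[:,:2]*1000).astype(np.float32)); print('crown',c,rr,q.mean(0)*1000,len(q))
c=q.mean(0); q=reg(370,165,410,208,.008); t=q[np.hypot(*(q[:,:2]-c[:2]).T)>.028]; print('trunk',t.mean(0)*1000,np.degrees(np.arctan2(*(c-t.mean(0))[1::-1])), 'foot far',np.max(np.hypot(*(q[:,:2]-c[:2]).T)))
# panel
q=reg(215,135,355,255,.010,.04); R=rect(q); print('panel incl cleats',R)
th=np.radians(R[4]-90); 
print('yaw',th)
c0=R[:2]/1000; X=np.array([np.cos(th),np.sin(th)]); Y=np.array([-X[1],X[0]])
l=np.c_[(q[:,:2]-c0)@X,(q[:,:2]-c0)@Y]
k=W[135:255,215:355]
# border edges: for x edges exclude cleat: histogram
for ylo in np.arange(-.15,.15,.03):
    s=l[(l[:,1]>ylo)&(l[:,1]<ylo+.03)]; print(round(ylo,3),s[:,0].min(),s[:,0].max())
L=np.c_[l,q[:,2]]
print('zface',np.median(q[:,2]))
for n,s in {'hall':1,'bridge':-1}.items():
    m=(L[:,2]>.0235)&(abs(L[:,0])<.08)&(s*L[:,1]>.045)&(s*L[:,1]<.138)
    a=L[m]; 
    print(n,m.sum(),'x',np.sort(a[:,0])[[0,3,-4,-1]],'y',np.sort(a[:,1])[[0,3,-4,-1]],rect(q[m]), 'z',np.median(a[:,2]))
E
```

```text
large 0.01 477 [357.9 314.1  42.3  87.1   9.7] [358.2 312.4  28.4]
large 0.012 475 [357.9 314.1  42.3  87.1   9.7] [358.1 312.5  28.4]
large 0.022 465 [357.9 314.1  42.3  87.1   9.7] [357.9 313.3  28.7]
small 0.01 279 [490.7 411.1  62.   34.5  75. ] [490.  408.9  28.3]
small 0.012 277 [490.7 411.1  62.   34.5  75. ] [490.1 409.1  28.4]
small 0.022 263 [490.7 411.1  62.   34.5  75. ] [490.3 410.4  29. ]
tin 0.01 350 [596.5 316.   56.2  55.8  64.5] [596.1 315.   23.8]
tin 0.012 348 [596.5 316.   56.2  55.8  64.5] [596.2 315.1  23.8]
tin 0.022 327 [597.3 316.4  55.6  55.6  16.6] [596.7 315.9  24.3]
boat 0.01 332 [ 476.4 -424.5   83.6   29.8   76.4] [ 476.1 -423.2   24.1]
boat 0.012 328 [ 476.4 -424.5   83.6   29.8   76.4] [ 476.2 -423.5   24.3]
boat 0.022 268 [ 476.5 -424.5   83.6   29.7   76.4] [ 476.5 -424.2   25.2]
cap 0.01 248 [ 367.7 -297.8   47.    47.7   80.6] [ 368.8 -298.1   15. ]
cap 0.012 239 [ 368.8 -299.2   47.    47.2   44.8] [ 368.9 -298.4   15.1]
crown (599.7333374023438, -292.66046142578125) 20.87118911743164 [ 599.62683089 -292.56737964   24.45032145] 172
trunk [ 555.7
[... 277 characters left out ...]
4 0.13566820626376896
-0.06 -0.1197263930506213 0.12019983685174752
-0.03 -0.11974993949427505 0.11996677630355287
0.0 -0.1197743222174898 0.1205829855705482
0.03 -0.11967073907863633 0.12021854015871147
0.06 -0.13566566839618555 0.13510993301306828
0.09 -0.1356798579130161 0.13537370594159223
0.12 -0.11961732879133002 0.12002007630645885
zface 0.017141728712464666
hall 308 x [-0.04571443 -0.04538775 -0.00592059 -0.00567827] y [0.05879216 0.05940932 0.1211724  0.12197386] [550.3  85.5  63.1  40.   81.9] z 0.027716540292564873
bridge 254 x [-0.03837002 -0.03815154 -0.00320561 -0.00176215] y [-0.1312322  -0.13027445 -0.05239676 -0.05147712] [529.  -95.1  79.8  36.6  81.5] z 0.02532649226687378
```

Everything fits the stated sizes to about 1 mm: the panel yaw is -8.5° and the hall-to-bridge distance is 181.7 mm. Next, a helper that works out the moves.

```bash
cat > go.py <<'E'
import sys
from h import *
P0=np.array([562.3,-7.7]);PY=-8.5;X=np.array([np.cos(np.radians(PY)),np.sin(np.radians(PY))]);Y=np.array([-X[1],X[0]])
hall=np.array([550.3,85.5]);bridge=np.array([529.0,-95.1])
mid=((hall-P0)@Y+(bridge-P0)@Y)/2
T={'large':hall+46.5*X,'small':hall+89.5*X,'boat':bridge-58*X,'pine':P0+((hall-P0)@X+20)*X+mid*Y}
T['cap']=T['pine']
S={'large':(357.9,314.1,9.7),'small':(490.7,411.1,-15.0),'pine':(599.7,-292.6,13.5),'boat':(476.4,-424.5,-13.6),'cap':(368.6,-298.6,0)}
def go(x,y,z,a):
    s=r.get_state();p=s['ee_pos']*1000;R=s['tcp_rot']
    d=R.T@(np.array([x,y,z])-p)
    cur=np.degrees(np.arctan2(R[1,2],R[0,2]))
    da=(a-cur+180)%360-180
    print('t',s['time_s'],'tcp',p.round(1),'a',cur.round(2),'tilt',(R[:,0]+[0,0,1]).round(4),'open',round(s['opening'],4),'j',s['joint_positions'].round(2),'F',s['force'].round(1))
    print('TARGET',np.round([x,y,z,a],1),'SHIFT',d.round(1),'TURNx',round(-da,2),'(alt',round(-da+180,2),round(-da-180,2),')')
if __name__=='__main__':
    for k in T: print(k,T[k].round(1))
    go(*map(float,sys.argv[1:5]))
E
python3 go.py 599.7 -292.6 110 -76.5
```

```text
large [596.3  78.6]
small [638.8  72.3]
boat [471.6 -86.5]
pine [556.6  -7.3]
cap [556.6  -7.3]
t 0.4 tcp [ 184.  -597.2  239.5] a -72.88 tilt [-0.0001  0.0002  0.    ] open 0.0917 j [-1.27  0.35  1.63 -0.    1.16 -0.  ] F [-0.1 -0.5  0.6]
TARGET [ 599.7 -292.6  110.   -76.5] SHIFT [ 129.5  487.  -168.7] TURNx 3.62 (alt 183.62 -176.38 )
```

```bash
python3 -m jog '[[0,0,487,-169,3.6,0,0],[0,0,487,-169,3.6,0,0],[0,0,487,-169,3.6,0,0],[0,0,487,-169,3.6,0,0],[0,0,487,-169,3.6,0,0],[0,0,487,-169,3.6,0,0],[0,0,487,-169,3.6,0,0],[0,0,487,-169,3.6,0,0],[0,0,487,-169,3.6,0,0],[0,0,487,-169,3.6,0,0],[0,0,487,-169,3.6,0,0],[0,0,487,-169,3.6,0,0],[0,110,487,-169,3.6,0,0],[0,125,487,-169,3.6,0,0],[0,129,487,-169,3.6,0,0],[0,129,487,-169,3.6,0,0]]' 20; python3 go.py 599.7 -292.6 35 -76.5
python3 - <<'E'
from h import *
im,d=r.capture("wrist"); cv2.imwrite("pics/w1.png",im)
E
```

```text
time_s: 2.0
ee_pos: [0.5954, -0.2922, 0.1061]
tcp_rot: [[-0.008, 0.973, 0.233], [0.003, 0.233, -0.973], [-1.0, -0.007, -0.005]]
force: [-0.1, 0.0, -0.6]
opening: 0.0917
large [596.3  78.6]
small [638.8  72.3]
boat [471.6 -86.5]
pine [556.6  -7.3]
cap [556.6  -7.3]
t 2.0 tcp [ 595.4 -292.2  106.1] a -76.55 tilt [-0.0078  0.0034  0.    ] open 0.0917 j [-0.46  0.55  1.64 -0.    0.95  0.88] F [-0.1  0.  -0.6]
TARGET [ 599.7 -292.6   35.   -76.5] SHIFT [71.1  4.6  1.7] TURNx -0.05 (alt 179.95 -180.05 )
```

View pics/w1.png

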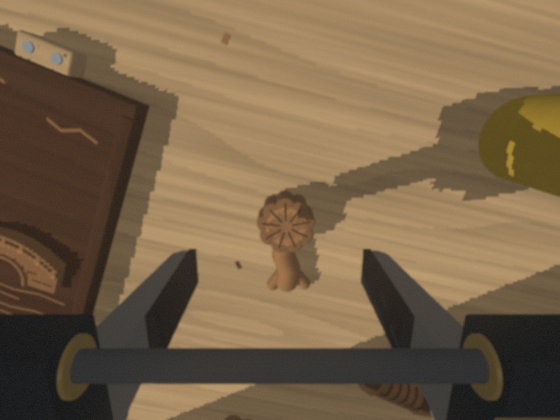

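The wrist view shows the pine upright: crown at (286,221), foot at (288,285). It sits centred between the fingers, so the heading is good.

```bash
python3 -m jog '[[0,25,0,0,0,0,0],[0,45,0,0,0,0,0],[0,45,0,0,0,0,0],[0,45,0,0,0,0,0]]'; python3 go.py 599.7 -292.6 35 -76.5 | tail -2
```

```text
time_s: 2.45
ee_pos: [0.6004, -0.2934, 0.0678]
tcp_rot: [[0.002, 0.972, 0.233], [-0.001, 0.233, -0.972], [-1.0, 0.002, 0.001]]
force: [-0.3, -0.4, -0.2]
opening: 0.0916
t 2.45 tcp [ 600.4 -293.4   67.8] a -76.51 tilt [ 0.0019 -0.0011  0.    ] open 0.0916 j [-0.46  0.6   1.65 -0.    0.88  0.88] F [-0.3 -0.4 -0.2]
TARGET [ 599.7 -292.6   35.   -76.5] SHIFT [32.8 -0.5 -1. ] TURNx -0.01 (alt 179.99 -180.01 )
```

```bash
python3 -m jog '[[0,20,0,-1,0,0,0],[0,30,0,-1,0,0,0],[0,31,0,-1,0,0,0],[0,31,0,-1,0,0,0],[0.9,31,0,-1,0,0,0],[0.9,31,0,-1,0,0,0],[0.9,31,0,-1,0,0,0],[0.9,31,0,-1,0,0,0],[0.9,31,0,-1,0,0,0],[0.9,31,0,-1,0,0,0]]' 20; python3 go.py 599.7 -292.6 35 -76.5 | tail -2
```

```text
time_s: 3.45
ee_pos: [0.5995, -0.2915, 0.0346]
tcp_rot: [[0.0, 0.972, 0.234], [-0.0, 0.234, -0.972], [-1.0, 0.0, 0.0]]
force: [1.5, -1.2, 0.4]
opening: 0.046
t 3.45 tcp [ 599.5 -291.5   34.6] a -76.48 tilt [ 0.0001 -0.0001  0.    ] open 0.046 j [-0.45  0.65  1.67 -0.    0.83  0.88] F [ 1.5 -1.2  0.4]
TARGET [ 599.7 -292.6   35.   -76.5] SHIFT [-0.4 -0.   1.1] TURNx 0.02 (alt 180.02 -179.98 )
```

Closing isn't finished yet; give it more rows, then lift and check.

```bash
python3 -m jog '[[0.9,0,0,0,0,0,0],[0.9,0,0,0,0,0,0],[0.9,0,0,0,0,0,0],[0.9,0,0,0,0,0,0]]' 20; python3 -m jog '[[0.9,-10,0,0,0,0,0],[0.9,-30,0,0,0,0,0],[0.9,-60,0,0,0,0,0],[0.9,-75,0,0,0,0,0],[0.9,-75,0,0,0,0,0]]'; python3 go.py 556.6 -7.3 100 -98.5 | tail -2
python3 - <<'E'
from h import *
im,d=r.capture("wrist"); cv2.imwrite("pics/w2.png",im)
E
```

```text
time_s: 3.85
ee_pos: [0.5996, -0.2915, 0.0347]
tcp_rot: [[0.0, 0.972, 0.234], [-0.0, 0.234, -0.972], [-1.0, 0.0, 0.0]]
force: [0.4, 0.1, -0.5]
opening: 0.0412
time_s: 4.35
ee_pos: [0.6009, -0.2921, 0.1124]
tcp_rot: [[0.004, 0.972, 0.234], [-0.002, 0.234, -0.972], [-1.0, 0.003, 0.003]]
force: [0.7, 0.4, -1.4]
opening: 0.0412
t 4.35 tcp [ 600.9 -292.1  112.4] a -76.48 tilt [ 0.004  -0.0019  0.    ] open 0.0412 j [-0.45  0.55  1.64  0.    0.95  0.88] F [ 0.7  0.4 -1.4]
TARGET [556.6  -7.3 100.  -98.5] SHIFT [  11.6   23.5 -287.3] TURNx 22.02 (alt 202.02 -157.98 )
```

View pics/w2.png

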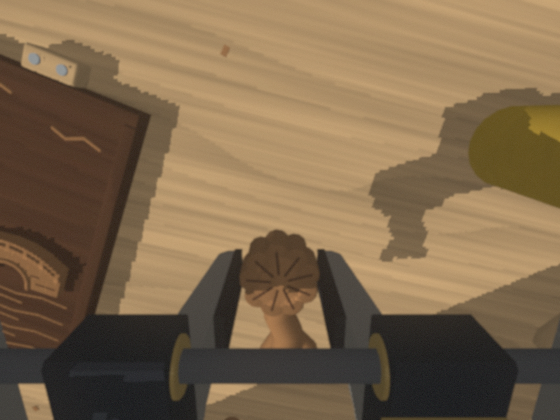

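The pine is held: crown at (280,270), foot at about (287,345). It looks turned about 5° in the grasp, so I'll measure that with the wrist depth.

```bash
cat > wr.py <<'E'
from h import *
def wcloud():
    s=r.get_state(); im,d=r.capture("wrist"); p=r.camera_params("wrist")
    C=cloud(d,p["camera_matrix"],p["T_tool_cam"])
    return s,im,C
E
python3 - <<'E'
from wr import *
s,im,C=wcloud(); q=C.reshape(-1,3)*1000
q=q[np.isfinite(q[:,0])]
# tool x = down; piece between x=0..40, |z|<30
m=(abs(q[:,2])<34)&(q[:,0]>5)&(q[:,0]<50)&(q[:,1]>-75)&(q[:,1]<30); q=q[m]
for a in range(-75,30,7):
    k=q[(q[:,1]>a)&(q[:,1]<a+7)]
    if len(k): 
        kk=k[abs(k[:,2])<19.5]
        if len(kk): print(a,len(kk),'z',np.percentile(kk[:,2],[2,50,98]).round(1),'x',np.percentile(kk[:,0],[5,50,95]).round(1))
E
```

```text
-61 22 z [-13.6 -12.   19.4] x [24.3 25.8 28.9]
-54 318 z [-11.    9.9  18.8] x [16.8 23.8 27.7]
-47 335 z [-6.7  3.3 13.2] x [15.1 16.6 25.9]
-40 349 z [-7.6  3.2 10.9] x [15.  16.7 21.7]
-33 318 z [-9.9 -0.7  8. ] x [14.8 16.5 21.5]
-26 154 z [-9.9 -1.6  8.4] x [ 9.2 10.1 15.6]
-19 601 z [-17.7  -1.9  13. ] x [ 8.8  9.8 10.8]
-12 860 z [-18.6   0.2  19.1] x [ 8.7  9.7 10.8]
-5 902 z [-18.8  -0.3  19. ] x [ 8.7  9.8 10.8]
2 1071 z [-18.4   2.8  19.1] x [ 8.8  9.9 22.9]
9 1100 z [-17.7  -4.4  19. ] x [ 8.9 10.3 28.4]
16 610 z [-8.2 -0.3  9.5] x [ 9.5 17.6 30.6]
```

```bash
python3 -m jog '[[0.9,0,4,-40,5,0,0],[0.9,0,8,-90,10,0,0],[0.9,0,12,-140,15,0,0],[0.9,0,16,-190,20,0,0],[0.9,0,20,-240,25,0,0],[0.9,0,23.5,-275,25,0,0],[0.9,0,23.5,-287,25,0,0],[0.9,0,23.5,-287,25,0,0],[0.9,20,23.5,-287,25,0,0],[0.9,30,23.5,-287,25,0,0],[0.9,32,23.5,-287,25,0,0],[0.9,32,23.5,-287,25,0,0],[0.9,32,23.5,-287,25,0,0],[0.9,32,23.5,-287,25,0,0]]'; python3 go.py 556.6 -7.3 51.5 -101.5 | tail -2
```

```text
time_s: 5.85
ee_pos: [0.5556, -0.0072, 0.0781]
tcp_rot: [[0.001, 0.98, -0.199], [0.0, -0.199, -0.98], [-1.0, 0.001, -0.0]]
force: [0.3, 0.9, -0.4]
opening: 0.0416
t 5.85 tcp [555.6  -7.2  78.1] a -101.51 tilt [0.001 0.    0.   ] open 0.0416 j [-0.02  0.45  1.91  0.    0.78  1.76] F [ 0.3  0.9 -0.4]
TARGET [ 556.6   -7.3   51.5 -101.5] SHIFT [26.6  0.9 -0.1] TURNx -0.01 (alt 179.99 -180.01 )
```

```bash
python3 -m jog '[[0.9,12,1,0,0,0,0],[0.9,20,1,0,0,0,0],[0.9,23,1,0,0,0,0],[0.9,25,1,0,0,0,0],[0.9,26,1,0,0,0,0],[0.9,26,1,0,0,0,0],[0.9,26.5,1,0,0,0,0],[0.9,26.5,1,0,0,0,0]]'; python3 go.py 556.6 -7.3 51 -101.5 | tail -2
```

```text
time_s: 6.65
ee_pos: [0.5563, -0.0071, 0.0513]
tcp_rot: [[0.0, 0.98, -0.199], [0.0, -0.199, -0.98], [-1.0, 0.0, -0.0]]
force: [0.8, -0.4, -0.9]
opening: 0.0413
t 6.65 tcp [556.3  -7.1  51.3] a -101.48 tilt [0.0003 0.     0.    ] open 0.0413 j [-0.02  0.5   1.92  0.    0.73  1.76] F [ 0.8 -0.4 -0.9]
TARGET [ 556.6   -7.3   51.  -101.5] SHIFT [0.3 0.4 0.1] TURNx 0.02 (alt 180.02 -179.98 )
```

```bash
python3 -m jog '[[0.9,0.7,0,0,0,0,0],[0.9,1,0,0,0,0,0],[0.9,1,0,0,0,0,0]]'; python3 -m jog '[[0.36,0,0,0,0,0,0],[0.36,0,0,0,0,0,0],[0.36,0,0,0,0,0,0],[0.36,0,0,0,0,0,0],[0.36,-10,0,0,0,0,0],[0.36,-30,0,0,0,0,0],[0.36,-60,0,0,0,0,0],[0.2,-80,0,0,0,0,0],[0.2,-80,0,0,0,0,0]]'
python3 - <<'E'
from h import *
im,d=r.capture("wrist"); cv2.imwrite("pics/w3.png",im)
E
python3 go.py 368.6 -298.6 110 -90 |tail -2
```

```text
time_s: 6.95
ee_pos: [0.5564, -0.0071, 0.0506]
tcp_rot: [[0.001, 0.98, -0.199], [-0.0, -0.199, -0.98], [-1.0, 0.001, -0.0]]
force: [-0.7, -0.9, 5.0]
opening: 0.0411
time_s: 7.85
ee_pos: [0.5582, -0.0072, 0.1334]
tcp_rot: [[0.005, 0.98, -0.199], [-0.0, -0.199, -0.98], [-1.0, 0.005, -0.001]]
force: [0.0, -0.3, -0.1]
opening: 0.0726
t 7.9 tcp [557.2  -7.1 131.8] a -101.48 tilt [ 0.0033 -0.0001  0.    ] open 0.0731 j [-0.02  0.38  1.87 -0.    0.89  1.76] F [ 0.1 -0.8  0.1]
TARGET [ 368.6 -298.6  110.   -90. ] SHIFT [  21.2 -126.9  323.2] TURNx -11.48 (alt 168.52 -191.48 )
```

View pics/w3.png

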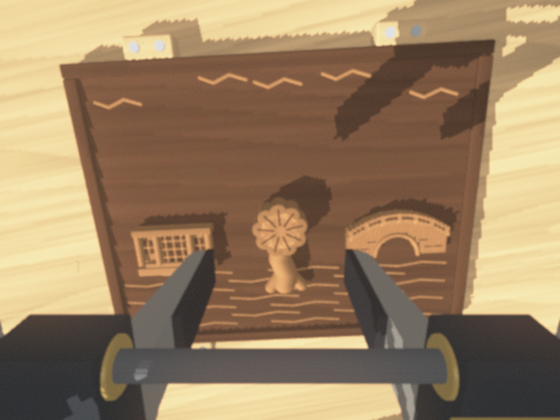

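The pine stands midway: crown at (280,229), hall at (173,250), bridge at (398,235). Next is the cap.

```bash
python3 -m jog '[[0,0,-17,40,0,0,0],[0,0,-34,86,0,0,0],[0,0,-52,132,0,0,0],[0,0,-70,178,0,0,0],[0,0,-88,224,0,0,0],[0,0,-106,270,0,0,0],[0,0,-120,305,0,0,0],[0,0,-126,321,0,0,0],[0,20,-127,323,0,0,0],[0,40,-127,323,0,0,0],[0,50,-127,323,0,0,0],[0,50,-127,323,0,0,0],[0,50,-127,323,0,0,0],[0,50,-127,323,0,0,0]]'
python3 - <<'E'
from h import *
im,d=r.capture("wrist"); cv2.imwrite("pics/w4.png",im)
im,d=r.capture("top"); cv2.imwrite("pics/t4.png",im[120:300,105:475])
E
python3 go.py 368.6 -298.6 29 -101.5 |tail -2
```

```text
time_s: 9.3
ee_pos: [0.3679, -0.2985, 0.0807]
tcp_rot: [[0.001, 0.98, -0.199], [-0.001, -0.199, -0.98], [-1.0, 0.001, 0.0]]
force: [-0.4, 0.6, 0.3]
opening: 0.0914
t 9.4 tcp [ 367.9 -298.6   80.8] a -101.46 tilt [ 0.001  -0.0008  0.    ] open 0.0921 j [-0.68  0.35  2.08 -0.    0.71  1.09] F [0.1 0.2 0.5]
TARGET [ 368.6 -298.6   29.  -101.5] SHIFT [51.8  0.6 -0.1] TURNx 0.04 (alt 180.04 -179.96 )
```

View pics/w4.png

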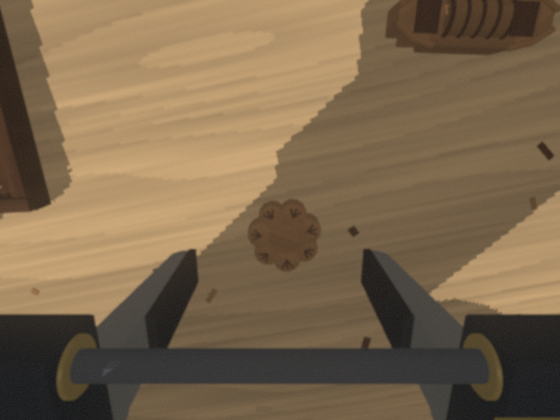

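The cap is centred at (284,235) between the fingers.

```bash
python3 -m jog '[[0,25,1,0,0,0,0],[0,42,1,0,0,0,0],[0,50,1,0,0,0,0],[0,51,1,0,0,0,0],[0,51,1,0,0,0,0],[0.9,51,1,0,0,0,0],[0.9,51,1,0,0,0,0],[0.9,51,1,0,0,0,0],[0.9,51,1,0,0,0,0],[0.9,51,1,0,0,0,0],[0.9,51,1,0,0,0,0],[0.9,51,1,0,0,0,0],[0.9,51,1,0,0,0,0],[0.9,51,1,0,0,0,0]]' 12;  python3 go.py 368.6 -298.6 29 -101.5 |tail -2; python3 -m jog '[[0.9,-10,0,0,0,0,0],[0.9,-30,0,0,0,0,0],[0.9,-60,0,0,0,0,0],[0.9,-90,0,0,0,0,0],[0.9,-100,0,0,0,0,0],[0.9,-100,0,0,0,0,0],[0.9,-100,0,0,0,0,0]]'
python3 - <<'E'
from wr import *
s,im,C=wcloud(); cv2.imwrite("pics/w5.png",im)
q=C.reshape(-1,3)*1000
m=(abs(q[:,2])<26)&(q[:,0]>7)&(q[:,0]<19)&(q[:,1]>-40)&(q[:,1]<40); k=q[m]
print(len(k),k.mean(0),np.percentile(k,[1,50,99],axis=0))
print(cv2.minEnclosingCircle(k[:,1:].astype(np.float32)))
E
python3 go.py 556.6 -7.3 130 -101.5 |tail -2
```

```text
time_s: 10.8
ee_pos: [0.3685, -0.2987, 0.0292]
tcp_rot: [[0.0, 0.98, -0.199], [-0.0, -0.199, -0.98], [-1.0, 0.0, 0.0]]
force: [-0.7, -0.3, 3.8]
opening: 0.0489
t 10.8 tcp [ 368.5 -298.7   29.2] a -101.48 tilt [ 0.0002 -0.0002  0.    ] open 0.0489 j [-0.68  0.45  2.1  -0.    0.59  1.09] F [-0.7 -0.3  3.8]
TARGET [ 368.6 -298.6   29.  -101.5] SHIFT [ 0.2  0.1 -0.2] TURNx 0.02 (alt 180.02 -179.98 )
time_s: 11.5
ee_pos: [0.368, -0.2982, 0.1284]
tcp_rot: [[-0.001, 0.98, -0.199], [0.001, -0.199, -0.98], [-1.0, -0.001, -0.0]]
force: [0.7, -0.0, -0.4]
opening: 0.0494
6020 [13.72003379  1.52596445 -0.95595744] [[ 10.63702593 -22.8099009  -24.30018   ]
 [ 13.64282732   2.28462394  -0.96841347]
 [ 18.08445326  22.73547264  23.14344222]]
((-0.31468063592910767, 0.768253743648529), 27.252696990966797)
t 11.55 tcp [ 367.7 -298.   128. ] a -101.48 tilt [-0.0014  0.0011  0.    ] open 0.0496 j [-0.68  0.27  2.05 -0.    0.82  1.09] F [-0.2  0.3 -0. ]
TARGET [ 556.6   -7.3  130.  -101.5] SHIFT [  -1.9  127.2 -322.5] TURNx 0.02 (alt 180.02 -179.98 )
```

View pics/w5.png

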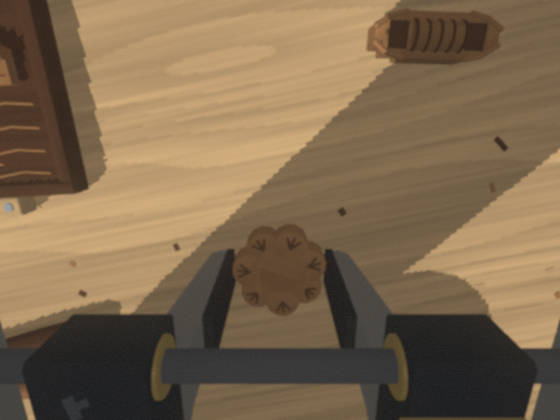

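The cap is held level and central at (280,270). The arm is clear of the panel, so I'll measure where the pine's crown actually is.

```bash
cat > chk.py <<'E'
from meas import *
from go import X,Y,P0,hall,bridge
def get(n=3):
    im,d=avg(n); p=r.camera_params("top"); W=cloud(d,p["camera_matrix"],p["T"]); return im,W
def loc(W,x0,x1,y0,y1,lo,hi=.12):
    q=W.reshape(-1,3)*1000; q=q[np.isfinite(q[:,0])]
    l=np.c_[(q[:,:2]-hall)@X,(q[:,:2]-hall)@Y,q[:,2]]
    m=(l[:,0]>x0)&(l[:,0]<x1)&(l[:,1]>y0)&(l[:,1]<y1)&(l[:,2]>lo*1000)&(l[:,2]<hi*1000)
    return l[m]
def rep(n,l):
    if len(l)>8: print(n,len(l),'hall-frame rect',rect(l/1000),'mean',l.mean(0).round(1),'z98',np.percentile(l[:,2],98).round(1))
E
python3 - <<'E'
from chk import *
im,W=get(3); cv2.imwrite("pics/t5.png",cv2.resize(im[120:260,205:370],None,fx=4,fy=4))
l=loc(W,-20,60,-130,-55,.0375); rep('crown',l); print(cv2.minEnclosingCircle(l[:,:2].astype(np.float32)))
l=loc(W,-60,60,-120,-60,.0225); rep('pine',l); t=l[l[:,0]<-8]; rep('trunk',t)
for a in range(-45,0,8):
  k=l[(l[:,0]>a)&(l[:,0]<=a+8)]; print(a, len(k), k[:,1].mean() if len(k) else '')
E
```

```text
crown 174 hall-frame rect [ 18.3 -87.3  39.   40.8   8.3] mean [ 17.5 -87.5  40.9] z98 43.6
((18.058345794677734, -87.03965759277344), 20.950857162475586)
pine 306 hall-frame rect [ -2.1 -88.   80.1  41.2   2.2] mean [ -0.1 -88.3  36.9] z98 43.2
trunk 109 hall-frame rect [-25.5 -88.7  33.3  33.6   2.2] mean [-27.9 -89.   31.2] z98 36.6
-45 23 -87.89131588927007
-37 33 -90.81918973890252
-29 22 -89.38515187766357
-21 20 -88.37229862956843
-13 18 -86.03785202903046
-5 27 -88.46420665102951
```

View pics/t5.png

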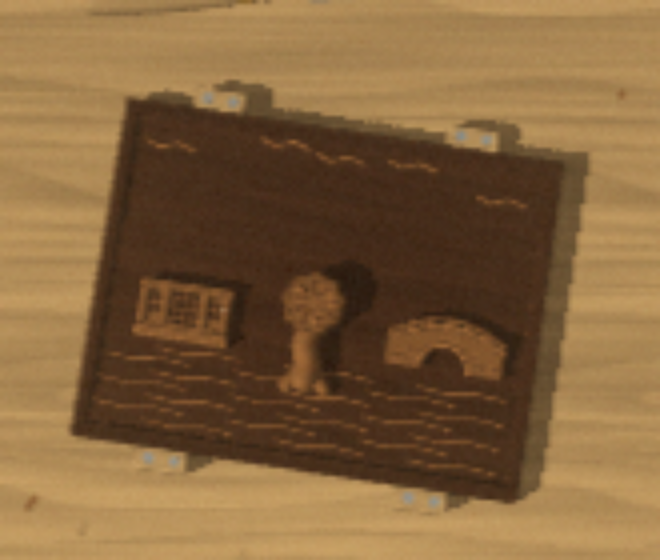

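The pine sits 18 mm behind the hall's centre and 87 mm beside it (94 mm from the bridge), square to about 1°. The top camera reads about (-1.3, +3.7) mm off the robot frame, and the wrist view agrees. The cap will go onto the crown at the same robot pose as the pine's release.

```bash
python3 -m jog '[[0.9,0,15,-38,0,0,0],[0.9,0,33,-84,0,0,0],[0.9,0,51,-130,0,0,0],[0.9,0,69,-176,0,0,0],[0.9,0,87,-222,0,0,0],[0.9,0,105,-268,0,0,0],[0.9,0,120,-305,0,0,0],[0.9,0,126,-320,0,0,0],[0.9,0,127,-322,0,0,0],[0.9,0,127,-322,0,0,0],[0.9,25,127,-322,0,0,0],[0.9,40,127,-322,0,0,0],[0.9,40,127,-322,0,0,0],[0.9,40,127,-322,0,0,0],[0.9,40,127,-322,0,0,0]]';python3 go.py 556.4 -7.1 69.2 -101.5 |tail -2
```

```text
time_s: 13.2
ee_pos: [0.5572, -0.0091, 0.0899]
tcp_rot: [[0.001, 0.98, -0.2], [-0.0, -0.2, -0.98], [-1.0, 0.001, -0.0]]
force: [1.6, -0.3, -0.9]
opening: 0.0497
t 13.2 tcp [557.2  -9.1  89.9] a -101.53 tilt [ 0.001  -0.0001  0.    ] open 0.0497 j [-0.02  0.44  1.9  -0.    0.81  1.75] F [ 1.6 -0.3 -0.9]
TARGET [ 556.4   -7.1   69.2 -101.5] SHIFT [20.7 -1.2 -1.8] TURNx -0.03 (alt 179.97 -180.03 )
```

```bash
python3 -m jog '[[0.9,8,-1,-1,0,0,0],[0.9,12,-1,-1,0,0,0],[0.9,13,-1,-1,0,0,0],[0.9,13,-1,-1,0,0,0],[0.9,13,-1,-1,0,0,0]]';python3 go.py 556.4 -7.1 69.2 -101.5 |tail -2
python3 - <<'E'
from h import *
im,d=r.capture("wrist"); cv2.imwrite("pics/w6.png",im)
E
```

```text
time_s: 13.7
ee_pos: [0.5562, -0.0071, 0.0761]
tcp_rot: [[0.0, 0.98, -0.199], [-0.0, -0.199, -0.98], [-1.0, 0.0, 0.0]]
force: [0.6, -0.1, -0.7]
opening: 0.0496
t 13.7 tcp [556.2  -7.1  76.1] a -101.47 tilt [ 0. -0.  0.] open 0.0496 j [-0.02  0.46  1.91 -0.    0.78  1.76] F [ 0.6 -0.1 -0.7]
TARGET [ 556.4   -7.1   69.2 -101.5] SHIFT [6.9 0.2 0. ] TURNx 0.03 (alt 180.03 -179.97 )
```

View pics/w6.png

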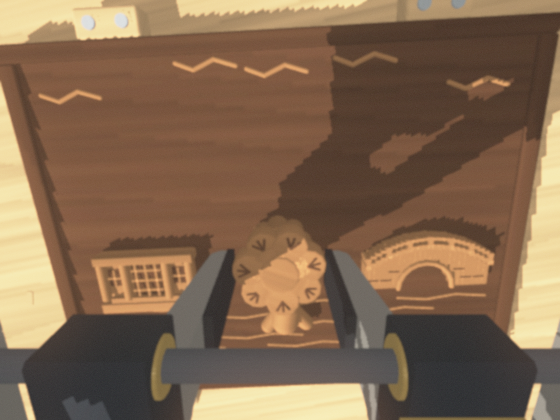

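The crown seems to peek out behind the cap at (282,220). Checking that offset with wrist depth before setting down.

Run:
```python
from wr import *
s,im,C=wcloud(); T=C*1000
for v in range(206,330,5):
    print(v,[tuple(T[v,u].round(0)[[0,1]]) for u in (265,282,300)])
q=T.reshape(-1,3);q=q[np.isfinite(q[:,0])]
k=q[(q[:,0]>7)&(q[:,0]<17)&(abs(q[:,2])<23)&(abs(q[:,1])<35)]
print('cap',np.percentile(k,[.5,50,99.5],axis=0).round(1))
k=q[(q[:,0]>30)&(q[:,0]<42)&(abs(q[:,2])<19)&(q[:,1]>0)&(q[:,1]<40)]
print('crown strip',len(k),np.percentile(k,[.5,50,99.5],axis=0).round(1))
```

```text
206 [(np.float64(61.0), np.float64(24.0)), (np.float64(60.0), np.float64(24.0)), (np.float64(60.0), np.float64(24.0))]
211 [(np.float64(59.0), np.float64(21.0)), (np.float64(59.0), np.float64(21.0)), (np.float64(60.0), np.float64(21.0))]
216 [(np.float64(60.0), np.float64(17.0)), (np.float64(60.0), np.float64(17.0)), (np.float64(59.0), np.float64(18.0))]
221 [(np.float64(59.0), np.float64(14.0)), (np.float64(49.0), np.float64(18.0)), (np.float64(60.0), np.float64(14.0))]
226 [(np.float64(51.0), np.float64(14.0)), (np.float64(25.0), np.float64(23.0)), (np.float64(48.0), np.float64(15.0))]
231 [(np.float64(19.0), np.float64(22.0)), (np.float64(19.0), np.float64(22.0)), (np.float64(20.0), np.float64(22.0))]
236 [(np.float64(15.0), np.float64(21.0)), (np.float64(15.0), np.float64(21.0)), (np.float64(14.0), np.float64(22.0))]
241 [(np.float64(14.0), np.float64(19.0)), (np.float64(13.0), np.float64(19.0)), (np.float64(14.0), np.float64(19.0))]
246 [(np.float64(15.0), np.float64(15.0)), (np.float64(12.0), np.float64(17.0)), (np.float64(13.0), np.float64(16.0))]
251 [(np.float64(13.0), np.fl
[... 1324 characters left out ...]
.float64(13.0), np.float64(-19.0)), (np.float64(48.0), np.float64(-42.0))]
311 [(np.float64(60.0), np.float64(-53.0)), (np.float64(13.0), np.float64(-22.0)), (np.float64(50.0), np.float64(-47.0))]
316 [(np.float64(60.0), np.float64(-57.0)), (np.float64(41.0), np.float64(-44.0)), (np.float64(49.0), np.float64(-49.0))]
321 [(np.float64(51.0), np.float64(-55.0)), (np.float64(41.0), np.float64(-48.0)), (np.float64(48.0), np.float64(-53.0))]
326 [(np.float64(50.0), np.float64(-58.0)), (np.float64(40.0), np.float64(-51.0)), (np.float64(49.0), np.float64(-58.0))]
cap [[ 11.2 -23.8 -22.4]
 [ 13.6   1.7  -1. ]
 [ 16.5  23.2  22.9]]
crown strip 49 [[34.7 16.9 -6.8]
 [38.6 18.2 -3.8]
 [41.8 18.9 -0.3]]
```

The crown's rear edge is at tool y≈19, so its centre is near -1.5, and the cap's centre is near -0.3. That is well inside 9 mm, so I'll nudge 1 mm and set down.

```bash
python3 -m jog '[[0.9,3,-1,0,0,0,0],[0.9,5,-1,0,0,0,0],[0.9,6,-1,0,0,0,0],[0.9,6.6,-1,0,0,0,0],[0.9,7,-1,0,0,0,0],[0.9,7.3,-1,0,0,0,0],[0.9,7.3,-1,0,0,0,0]]';python3 go.py 556.4 -7.1 69.2 -101.5 |tail -2
```

```text
time_s: 14.5
ee_pos: [0.5551, -0.0069, 0.0692]
tcp_rot: [[-0.0, 0.98, -0.199], [0.0, -0.199, -0.98], [-1.0, -0.0, 0.0]]
force: [-2.3, 0.7, 5.3]
opening: 0.0493
t 14.5 tcp [555.1  -6.9  69.2] a -101.48 tilt [-0.0002  0.      0.    ] open 0.0493 j [-0.02  0.47  1.91 -0.    0.76  1.76] F [-2.3  0.7  5.3]
TARGET [ 556.4   -7.1   69.2 -101.5] SHIFT [-0.   1.3 -0.1] TURNx 0.02 (alt 180.02 -179.98 )
```

```bash
python3 -m jog '[[0.6,0,0,0,0,0,0],[0.3,0,0,0,0,0,0],[0.25,0,0,0,0,0,0],[0.25,0,0,0,0,0,0],[0.25,0,0,0,0,0,0],[0.25,-10,0,0,0,0,0],[0.25,-25,0,0,0,0,0],[0.1,-45,0,0,0,0,0],[0,-65,0,0,0,0,0],[0,-65,0,0,0,0,0]]'; python3 go.py 477.5 -428 110 -13.6|tail -2
python3 - <<'E'
from h import *
im,d=r.capture("wrist"); cv2.imwrite("pics/w7.png",im)
E
```

```text
time_s: 15.5
ee_pos: [0.557, -0.0069, 0.1368]
tcp_rot: [[0.005, 0.98, -0.199], [-0.0, -0.199, -0.98], [-1.0, 0.005, -0.001]]
force: [-0.4, 0.9, -0.5]
opening: 0.0905
t 15.5 tcp [557.   -6.9 136.8] a -101.48 tilt [ 0.0049 -0.0001  0.    ] open 0.0905 j [-0.02  0.37  1.87  0.    0.9   1.76] F [-0.4  0.9 -0.5]
TARGET [ 477.5 -428.   110.   -13.6] SHIFT [ 26.4   5.7 428.5] TURNx -87.88 (alt 92.12 -267.88 )
```

View pics/w7.png

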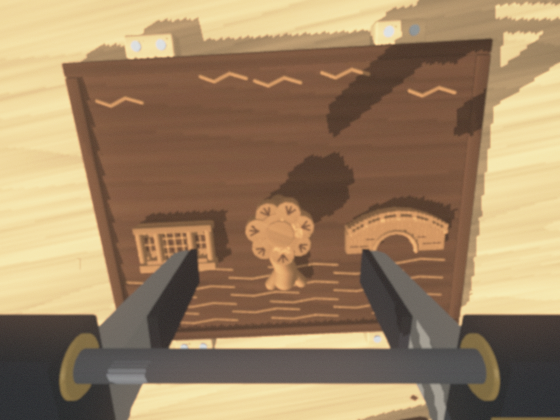

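The cap sits on the crown at (280,231). Next is the boat.

```bash
python3 -m jog '[[0,0,0,35,-8,0,0],[0,0,1,80,-16,0,0],[0,0,1.5,125,-24,0,0],[0,0,2,170,-32,0,0],[0,0,3,215,-40,0,0],[0,0,4,260,-48,0,0],[0,0,5,305,-56,0,0],[0,0,5.5,350,-64,0,0],[0,0,5.5,390,-72,0,0],[0,0,5.5,418,-80,0,0],[0,10,5.5,428,-88,0,0],[0,35,5.5,428,-88,0,0],[0,50,5.5,428,-88,0,0],[0,55,5.5,428,-88,0,0],[0,55,5.5,428,-88,0,0],[0,55,5.5,428,-88,0,0],[0,55,5.5,428,-88,0,0]]'
python3 - <<'E'
from wr import *
from meas import rect
s,im,C=wcloud(); cv2.imwrite("pics/w8.png",im)
q=C.reshape(-1,3); q=q[np.isfinite(q[:,0])]
h=s['ee_pos'][2]-q[:,0]
m=(h>.014)&(h<.05)&(abs(q[:,2])<.032)&(abs(q[:,1])<.055); k=q[m]
print(len(k),'rect in tool (y,z)',rect(k[:,1:]),k.mean(0)*1000)
E
python3 go.py 477.5 -428 35 -13.6|tail -2
```

```text
time_s: 17.25
ee_pos: [0.476, -0.4276, 0.0797]
tcp_rot: [[0.001, 0.233, 0.973], [-0.001, 0.973, -0.233], [-1.0, -0.001, 0.001]]
force: [0.4, 0.1, 1.0]
opening: 0.0918
5180 rect in tool (y,z) [ 1.1 -0.8 31.7 86.  89.5] [54.76954953  4.04017599 -0.59793555]
t 17.3 tcp [ 476.  -427.7   79.7] a -13.46 tilt [ 0.0011 -0.001   0.    ] open 0.0919 j [-0.73  0.55  1.72 -0.    0.87 -0.5 ] F [-0.9  0.6  0.4]
TARGET [ 477.5 -428.    35.   -13.6] SHIFT [44.7  0.1  1.5] TURNx 0.14 (alt 180.14 -179.86 )
```

View pics/w8.png

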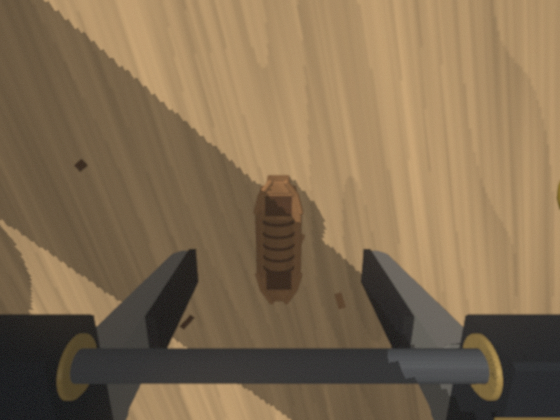

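The boat is centred and aligned at (279,240). Grip it.

```bash
python3 -m jog '[[0,20,1,-0.5,0,0,0],[0,36,1,-0.5,0,0,0],[0,43,1,-0.5,0,0,0],[0,44,1,-0.5,0,0,0],[0,44,1,-0.5,0,0,0],[0.95,44,1,-0.5,0,0,0],[0.95,44,1,-0.5,0,0,0],[0.95,44,1,-0.5,0,0,0],[0.95,44,1,-0.5,0,0,0],[0.95,44,1,-0.5,0,0,0],[0.95,44,1,-0.5,0,0,0],[0.95,44,1,-0.5,0,0,0],[0.95,44,1,-0.5,0,0,0],[0.95,44,1,-0.5,0,0,0],[0.95,44,1,-0.5,0,0,0],[0.95,44,1,-0.5,0,0,0],[0.95,44,1,-0.5,0,0,0]]' 20;python3 go.py 477.5 -428 36 -13.6|tail -2;python3 -m jog '[[0.95,-8,0,0,0,0,0],[0.95,-25,0,0,0,0,0],[0.95,-45,0,0,0,0,0],[0.95,-60,0,0,0,0,0],[0.95,-60,0,0,0,0,0],[0.95,-60,0,0,0,0,0]]';python3 go.py 472.9 -90.2 95 -8.5|tail -2
python3 - <<'E'
from wr import *
s,im,C=wcloud(); cv2.imwrite("pics/w9.png",im)
E
```

```text
time_s: 19.0
ee_pos: [0.4751, -0.4264, 0.0348]
tcp_rot: [[-0.0, 0.233, 0.972], [0.0, 0.972, -0.233], [-1.0, 0.0, -0.0]]
force: [-0.2, 0.8, -0.2]
opening: 0.03
t 19.0 tcp [ 475.1 -426.4   34.8] a -13.48 tilt [-0.  0.  0.] open 0.03 j [-0.73  0.61  1.73  0.    0.79 -0.5 ] F [-0.2  0.8 -0.2]
TARGET [ 477.5 -428.    36.   -13.6] SHIFT [-1.2 -1.   2.7] TURNx 0.12 (alt 180.12 -179.88 )
time_s: 19.6
ee_pos: [0.4753, -0.4265, 0.0954]
tcp_rot: [[0.001, 0.233, 0.972], [-0.001, 0.972, -0.233], [-1.0, -0.001, 0.001]]
force: [0.3, 0.7, -0.5]
opening: 0.0296
t 19.6 tcp [ 475.3 -426.5   95.4] a -13.48 tilt [ 0.0008 -0.0008  0.    ] open 0.0296 j [-0.73  0.53  1.71 -0.    0.9  -0.5 ] F [ 0.3  0.7 -0.5]
TARGET [472.9 -90.2  95.   -8.5] SHIFT [ 2.000e-01  3.265e+02 -8.070e+01] TURNx -4.98 (alt 175.02 -184.98 )
```

View pics/w9.png

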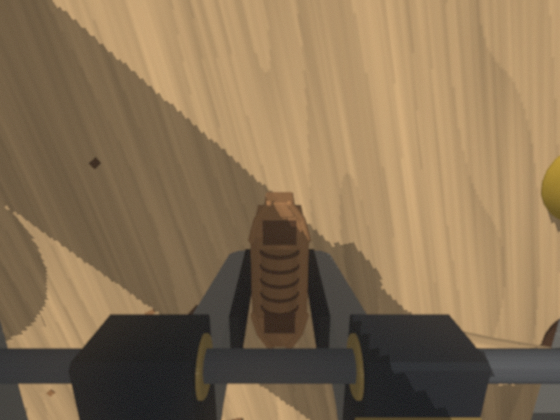

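```bash
python3 -m jog '[[0.95,0,38,-9,0,0,0],[0.95,0,85,-20,0,0,0],[0.95,0,132,-32,-1,0,0],[0.95,0,179,-44,-3,0,0],[0.95,0,226,-55,-5,0,0],[0.95,0,273,-67,-5,0,0],[0.95,0,310,-76,-5,0,0],[0.95,0,324,-80,-5,0,0],[0.95,0,326.5,-80.7,-5,0,0],[0.95,10,326.5,-80.7,-5,0,0],[0.95,25,326.5,-80.7,-5,0,0],[0.95,30,326.5,-80.7,-5,0,0],[0.95,30,326.5,-80.7,-5,0,0],[0.95,30,326.5,-80.7,-5,0,0],[0.95,30,326.5,-80.7,-5,0,0]]';python3 go.py 472.9 -90.2 50.8 -8.5|tail -2
python3 - <<'E'
from wr import *
s,im,C=wcloud(); cv2.imwrite("pics/w10.png",im)
E
```

```text
time_s: 21.15
ee_pos: [0.473, -0.0905, 0.0651]
tcp_rot: [[0.0, 0.148, 0.989], [-0.0, 0.989, -0.148], [-1.0, -0.0, 0.001]]
force: [-0.5, 0.5, 0.2]
opening: 0.0301
t 21.15 tcp [473.  -90.5  65.1] a -8.52 tilt [ 0.0005 -0.0001  0.    ] open 0.0301 j [-0.19  0.39  2.07 -0.    0.68 -0.04] F [-0.5  0.5  0.2]
TARGET [472.9 -90.2  50.8  -8.5] SHIFT [14.3  0.3 -0.2] TURNx -0.02 (alt 179.98 -180.02 )
```

View pics/w10.png

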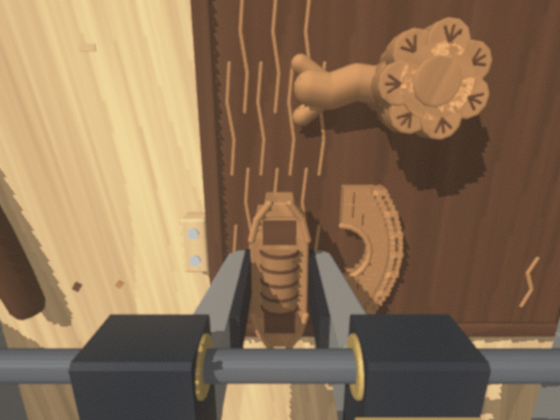

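```bash
python3 -m jog '[[0.95,7,0,0,0,0,0],[0.95,11,0,0,0,0,0],[0.95,13,0,0,0,0,0],[0.95,14,0,0,0,0,0],[0.95,14.8,0,0,0,0,0],[0.95,15.2,0,0,0,0,0],[0.95,15.2,0,0,0,0,0]]'; python3 go.py 472.9 -90.2 50.8 -8.5|tail -2
```

```text
time_s: 21.9
ee_pos: [0.4725, -0.0899, 0.0507]
tcp_rot: [[-0.001, 0.147, 0.989], [0.0, 0.989, -0.147], [-1.0, 0.0, -0.001]]
force: [-6.0, 1.0, 20.4]
opening: 0.0298
t 21.9 tcp [472.5 -89.9  50.7] a -8.47 tilt [-0.0006  0.0001  0.    ] open 0.0298 j [-0.19  0.41  2.08  0.    0.65 -0.04] F [-6.   1.  20.4]
TARGET [472.9 -90.2  50.8  -8.5] SHIFT [-0.1 -0.2  0.5] TURNx 0.03 (alt 180.03 -179.97 )
```

```bash
python3 -m jog '[[0.95,-0.5,0,0,0,0,0],[0.62,-0.5,0,0,0,0,0],[0.62,-0.5,0,0,0,0,0],[0.62,-0.5,0,0,0,0,0],[0.62,-5,0,0,0,0,0],[0.62,-20,0,0,0,0,0],[0.5,-45,0,0,0,0,0],[0,-65,0,0,0,0,0],[0,-65,0,0,0,0,0]]'; python3 go.py 359.2 310.4 110 9.7|tail -2
python3 - <<'E'
from wr import *
s,im,C=wcloud(); cv2.imwrite("pics/w11.png",im)
E
```

```text
time_s: 22.8
ee_pos: [0.4744, -0.0904, 0.117]
tcp_rot: [[0.004, 0.147, 0.989], [-0.001, 0.989, -0.147], [-1.0, -0.0, 0.004]]
force: [-0.5, 0.6, 0.1]
opening: 0.057
t 22.8 tcp [474.4 -90.4 117. ] a -8.48 tilt [ 0.0042 -0.0008  0.    ] open 0.057 j [-0.19  0.3   2.04  0.    0.8  -0.04] F [-0.5  0.6  0.1]
TARGET [359.2 310.4 110.    9.7] SHIFT [   6.1  379.4 -173.1] TURNx -18.18 (alt 161.82 -198.18 )
```

View pics/w11.png

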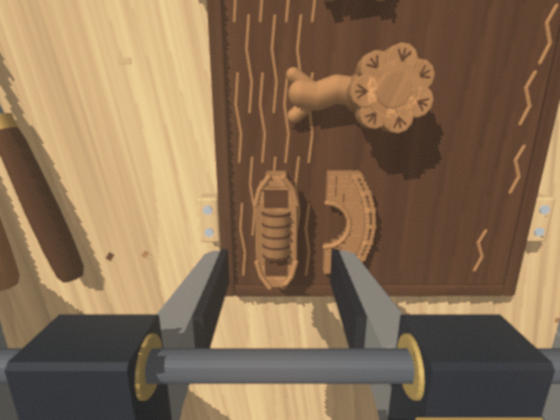

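The boat lies parallel in front of the bridge: boat at (276,230), bridge at (350,222). Next is the large roof.

```bash
python3 -m jog '[[0,0,35,-16,-2,0,0],[0,0,80,-36,-4,0,0],[0,0,125,-57,-8,0,0],[0,0,170,-78,-12,0,0],[0,0,215,-98,-16,0,0],[0,0,260,-119,-18,0,0],[0,0,305,-139,-18,0,0],[0,0,345,-158,-18,0,0],[0,0,370,-169,-18,0,0],[0,5,379,-173,-18,0,0],[0,25,379,-173,-18,0,0],[0,33,379,-173,-18,0,0],[0,33,379,-173,-18,0,0],[0,33,379,-173,-18,0,0],[0,33,379,-173,-18,0,0]]'
cat > wrm.py <<'E'
from wr import *
from meas import rect
import sys
s,im,C=wcloud(); cv2.imwrite(f"pics/{sys.argv[1]}.png",im)
q=C.reshape(-1,3); q=q[np.isfinite(q[:,0])]
h=s['ee_pos'][2]-q[:,0]
lo,zr,yr=map(float,sys.argv[2:5])
m=(h>lo)&(h<.06)&(abs(q[:,2])<zr)&(abs(q[:,1])<yr); k=q[m]
print(len(k),'rect in tool (y,z)',rect(k[:,1:]),(k.mean(0)*1000).round(1),'h',np.percentile(h[m],[5,50,95]).round(4))
E
python3 wrm.py w12 .015 .036 .06
python3 go.py 359.2 310.4 40 9.7|tail -2
python3 - <<'E'
from chk import *
im,W=get(3); cv2.imwrite("pics/t12.png",cv2.resize(im[120:260,205:370],None,fx=4,fy=4))
rep('boat',loc(W,-100,-42,-240,-130,.0235)); rep('bridge',loc(W,-30,40,-235,-130,.0235))
rep('pine+cap',loc(W,-20,60,-130,-55,.047))
rep('hall',loc(W,-26,26,-40,40,.0235));
E
```

```text
time_s: 24.35
ee_pos: [0.358, 0.31, 0.082]
tcp_rot: [[0.0, -0.165, 0.986], [0.0, 0.986, 0.165], [-1.0, 0.0, 0.0]]
force: [0.1, -1.0, 0.3]
opening: 0.092
7668 rect in tool (y,z) [ 3.4 -0.5 43.  87.3 89.8] [53.3  6.9 -0.7] h [0.0263 0.0288 0.0315]
t 24.4 tcp [358.  310.2  82.1] a 9.47 tilt [0.0006 0.0005 0.    ] open 0.0921 j [ 0.71  0.35  2.08 -0.    0.71  0.55] F [ 0.1  0.9 -0.4]
TARGET [359.2 310.4  40.    9.7] SHIFT [42.1  0.   1.2] TURNx -0.23 (alt 179.77 -180.23 )
boat 268 hall-frame rect [ -64.4 -190.8   49.4   95.3    3.1] mean [ -53.9 -183.7   40.7] z98 48.1
bridge 240 hall-frame rect [   5.5 -181.8   79.9   36.5   89.7] mean [   5.3 -183.1   26.3] z98 30.5
pine+cap 250 hall-frame rect [ 17.6 -88.5  46.7  48.5   7. ] mean [ 18.2 -87.8  55.4] z98 59.0
hall 305 hall-frame rect [ 0.  -0.1 40.3 63.2  0.4] mean [-0.3 -0.3 27.5] z98 30.8
```

View pics/w12.png

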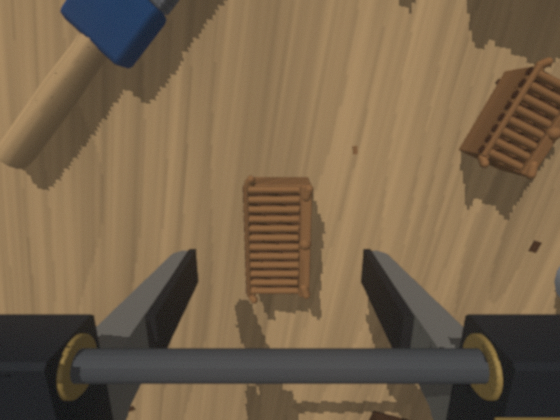

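View pics/t12.png

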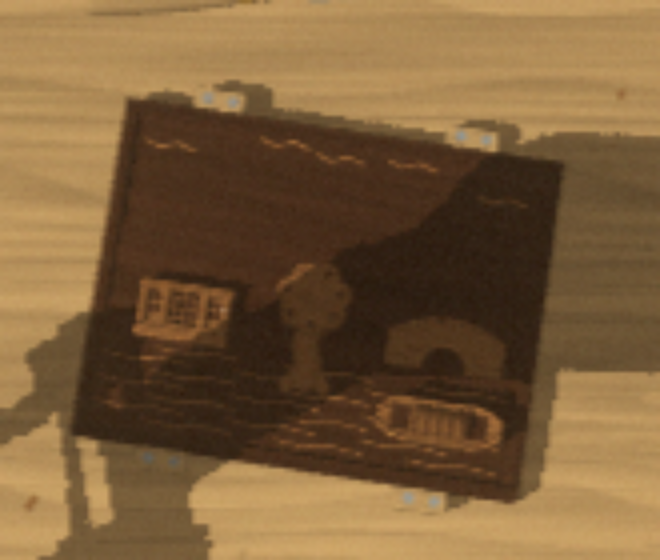

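The boat measures about 59 mm in front of the bridge's centre and 2 mm sideways. The large roof is aligned, 3.4 mm along tool y.

```bash
python3 -m jog '[[0,20,3.4,-0.5,0,0,0],[0,35,3.4,-0.5,0,0,0],[0,41,3.4,-0.5,0,0,0],[0,42,3.4,-0.5,0,0,0],[0,42,3.4,-0.5,0,0,0],[0.95,42,3.4,-0.5,0,0,0],[0.95,42,3.4,-0.5,0,0,0],[0.95,42,3.4,-0.5,0,0,0],[0.95,42,3.4,-0.5,0,0,0],[0.95,42,3.4,-0.5,0,0,0],[0.95,42,3.4,-0.5,0,0,0],[0.95,42,3.4,-0.5,0,0,0],[0.95,42,3.4,-0.5,0,0,0],[0.95,42,3.4,-0.5,0,0,0],[0.95,42,3.4,-0.5,0,0,0],[0.95,42,3.4,-0.5,0,0,0]]' 25;python3 go.py 359.2 310.4 40 9.7|tail -2;python3 -m jog '[[0.95,-8,0,0,0,0,0],[0.95,-25,0,0,0,0,0],[0.95,-45,0,0,0,0,0],[0.95,-65,0,0,0,0,0],[0.95,-70,0,0,0,0,0],[0.95,-70,0,0,0,0,0],[0.95,-70,0,0,0,0,0]]';python3 wrm.py w13 .08 .022 .06; python3 go.py 597.5 76 110 -8.5|tail -2
```

```text
time_s: 26.15
ee_pos: [0.3565, 0.3136, 0.0396]
tcp_rot: [[0.0, -0.165, 0.986], [0.0, 0.986, 0.165], [-1.0, 0.0, 0.0]]
force: [-0.0, 0.2, 0.5]
opening: 0.0418
t 26.15 tcp [356.5 313.6  39.6] a 9.52 tilt [0. 0. 0.] open 0.0418 j [0.72 0.43 2.1  0.   0.62 0.55] F [-0.   0.2  0.5]
TARGET [359.2 310.4  40.    9.7] SHIFT [-0.4 -3.6  2.1] TURNx -0.18 (alt 179.82 -180.18 )
time_s: 26.85
ee_pos: [0.3562, 0.3133, 0.1091]
tcp_rot: [[-0.001, -0.165, 0.986], [-0.0, 0.986, 0.165], [-1.0, -0.0, -0.001]]
force: [0.2, -0.1, -1.4]
opening: 0.0415
t 26.9 tcp [356.  313.2 108.8] a 9.52 tilt [-0.001  -0.0009  0.    ] open 0.042 j [0.72 0.3  2.06 0.   0.78 0.55] F [ 0.6  0.4 -0.8]
TARGET [597.5  76.  110.   -8.5] SHIFT [  -1.2 -273.8  198.9] TURNx 18.02 (alt 198.02 -161.98 )wrm.py:9: RuntimeWarning: Mean of empty slice.
  print(len(k),'rect in tool (y,z)',rect(k[:,1:]),(k.mean(0)*1000).round(1),'h',np.percentile(h[m],[5,50,95]).round(4))
  ret = um.true_divide(
Traceback (most recent call last):
  File "wrm.py", line 9, in <module>
    print(len(k),'rect in tool (y,z)',rect(k[:,1:]),(k.mean(0)*1000).round(1),'h',np.percentile(h[m],[5,50,95]).round(4))
                                                                                  ~~~~~~~~~~~~~^^^^^^^^^^^^^^^^
IndexError: index -1 is out of bounds for axis 0 with size 0
```

View pics/w13.png

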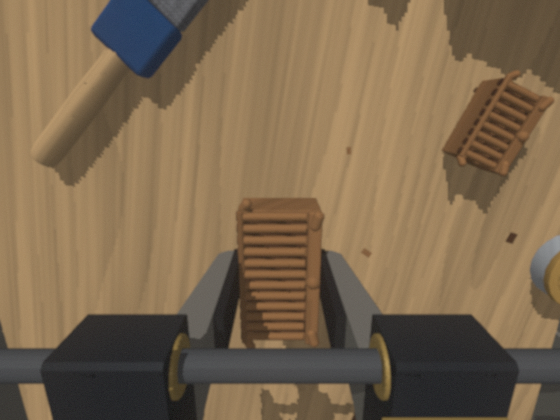

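The large roof is held square, with the ridge on the right (+x) side. Carry it over and check against the hall.

```bash
python3 -m jog '[[0.95,0,-33,24,3,0,0],[0.95,0,-70,51,6,0,0],[0.95,0,-107,78,9,0,0],[0.95,0,-144,105,12,0,0],[0.95,0,-181,132,15,0,0],[0.95,0,-218,159,18,0,0],[0.95,0,-250,182,18,0,0],[0.95,0,-268,195,18,0,0],[0.95,0,-274,199,18,0,0],[0.95,0,-274,199,18,0,0],[0.95,10,-274,199,18,0,0],[0.95,20,-274,199,18,0,0],[0.95,20,-274,199,18,0,0],[0.95,20,-274,199,18,0,0],[0.95,20,-274,199,18,0,0]]'
sed -i 's/h<.06/h<float(sys.argv[5])/' wrm.py
python3 - <<'E'
from wr import *
from meas import rect
s,im,C=wcloud(); cv2.imwrite("pics/w14.png",im)
R=s['tcp_rot'];p=s['ee_pos']
q=C.reshape(-1,3); q=q[np.isfinite(q[:,0])]; h=p[2]-q[:,0]
m=(h>.0235)&(h<.034)&(q[:,2]<-.01)&(q[:,2]>-.1)&(abs(q[:,1])<.06)
print('hall',m.sum(),rect(q[m][:,1:]),np.percentile(q[m],[1,50,99],axis=0).round(4).tolist())
m=(h>.045)&(h<.078)&(abs(q[:,2])<.03)&(abs(q[:,1])<.06)
print('roof',m.sum(),rect(q[m][:,1:]))
E
python3 go.py 597.5 76 56 -8.5|tail -2
```

```text
time_s: 28.4
ee_pos: [0.598, 0.0767, 0.0897]
tcp_rot: [[0.0, 0.147, 0.989], [0.0, 0.989, -0.147], [-1.0, 0.0, 0.0]]
force: [0.5, -0.0, -0.1]
opening: 0.0421
hall 4276 [  0.7 -49.3  40.6  63.8  89.8] [[0.0597, -0.0288, -0.0686], [0.0619, 0.008, -0.053], [0.0661, 0.032, -0.0292]]
roof 3979 [-0.2 -3.6 86.6 57.  17.9]
t 28.45 tcp [598.2  76.6  89.9] a -8.46 tilt [0.0004 0.0001 0.    ] open 0.0416 j [0.12 0.49 1.8  0.   0.85 0.27] F [-0.3  0.5 -1.2]
TARGET [597.5  76.   56.   -8.5] SHIFT [33.9 -0.7 -0.6] TURNx 0.04 (alt 180.04 -179.96 )
```

View pics/w14.png

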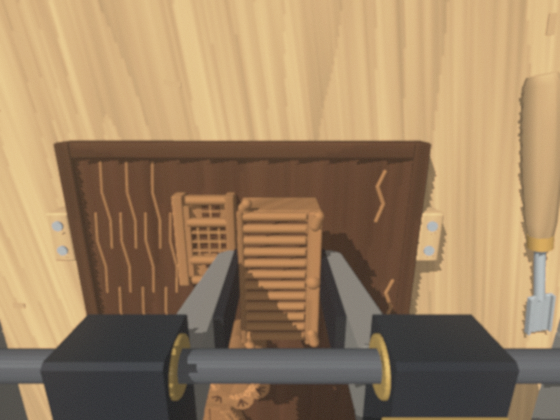

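The wrist view gives hall-to-roof 49.3 mm and 0.7 mm sideways. I'll shift 2.5 mm towards the hall and lower.

```bash
python3 -m jog '[[0.95,12,0.5,-2.5,0,0,0],[0.95,22,0.5,-2.5,0,0,0],[0.95,28,0.5,-2.5,0,0,0],[0.95,30,0.5,-2.5,0,0,0],[0.95,31.5,0.5,-2.5,0,0,0],[0.95,32.5,0.5,-2.5,0,0,0],[0.95,33.2,0.5,-2.5,0,0,0],[0.95,33.7,0.5,-2.5,0,0,0],[0.95,33.7,0.5,-2.5,0,0,0]]'; python3 go.py 595.5 77.3 55.6 -8.5|tail -2
```

```text
time_s: 29.35
ee_pos: [0.5957, 0.0771, 0.056]
tcp_rot: [[0.0, 0.147, 0.989], [0.0, 0.989, -0.147], [-1.0, 0.0, 0.0]]
force: [-0.0, 0.3, -0.8]
opening: 0.0413
t 29.35 tcp [595.7  77.1  56. ] a -8.48 tilt [0.0002 0.     0.    ] open 0.0413 j [0.13 0.54 1.82 0.   0.79 0.27] F [-0.   0.3 -0.8]
TARGET [595.5  77.3  55.6  -8.5] SHIFT [ 0.4  0.1 -0.3] TURNx 0.02 (alt 180.02 -179.98 )
```

```bash
python3 -m jog '[[0.95,0.5,0,0,0,0,0],[0.95,0.7,0,0,0,0,0],[0.95,0.7,0,0,0,0,0],[0.37,0.7,0,0,0,0,0],[0.37,0.7,0,0,0,0,0],[0.37,0.7,0,0,0,0,0],[0.37,0.7,0,0,0,0,0],[0.37,-5,0,0,0,0,0],[0.37,-20,0,0,0,0,0],[0.3,-45,0,0,0,0,0],[0,-65,0,0,0,0,0],[0,-65,0,0,0,0,0],[0,-65,0,0,0,0,0]]'
python3 - <<'E'
from wr import *
from meas import rect
s,im,C=wcloud(); cv2.imwrite("pics/w15.png",im)
p=s['ee_pos'];q=C.reshape(-1,3); q=q[np.isfinite(q[:,0])]; h=p[2]-q[:,0]
for n,lo,hi,a,b in (('hall',.0235,.034,-.1,-.026),('roof',.037,.052,-.04,.035)):
  m=(h>lo)&(h<hi)&(q[:,2]<b)&(q[:,2]>a)&(abs(q[:,1])<.06)
  print(n,m.sum(),rect(q[m][:,1:]))
E
python3 go.py 490.5 410 110 -105|tail -2
```

```text
time_s: 30.65
ee_pos: [0.596, 0.0772, 0.1217]
tcp_rot: [[0.002, 0.147, 0.989], [0.0, 0.989, -0.147], [-1.0, 0.0, 0.002]]
force: [0.1, -1.0, -1.0]
opening: 0.0864
hall 3874 [  0.2 -47.4  40.5  64.5  89.9]
roof 6167 [-0.4 -0.2 86.7 43.1  0.3]
t 30.7 tcp [595.4  77.1 120.9] a -8.48 tilt [-0.  0.  0.] open 0.0901 j [0.13 0.45 1.78 0.   0.91 0.27] F [ 0.5 -0.2 -0.9]
TARGET [ 490.5  410.   110.  -105. ] SHIFT [  10.9  313.8 -152.9] TURNx 96.52 (alt 276.52 -83.48 )
```

View pics/w15.png

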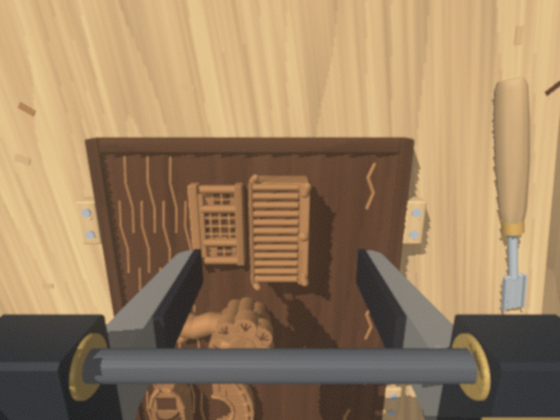

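The large roof is down 47.2 mm behind the hall, 0.6 mm sideways, and square. Next is the small roof, gripped across its 54 mm.

```bash
python3 -m jog '[[0,0,35,-17,-8,0,0],[0,0,75,-37,-16,0,0],[0,0,115,-56,-24,0,0],[0,0,155,-76,-32,0,0],[0,0,195,-95,-40,0,0],[0,0,235,-115,-48,0,0],[0,0,270,-132,-56,0,0],[0,0,300,-146,-64,0,0],[0,0,314,-153,-72,0,0],[0,0,314,-153,-80,0,0],[0,10,314,-153,-83.5,0,0],[0,25,314,-153,-83.5,0,0],[0,35,314,-153,-83.5,0,0],[0,35,314,-153,-83.5,0,0],[0,35,314,-153,-83.5,0,0],[0,35,314,-153,-83.5,0,0]]'
python3 wrm.py w16 .015 .036 .05 .06
python3 go.py 490.5 410 33 75|tail -2
```

```text
time_s: 32.3
ee_pos: [0.4909, 0.4103, 0.0862]
tcp_rot: [[0.0, -0.966, 0.259], [0.0, 0.259, 0.966], [-1.0, -0.0, 0.0]]
force: [0.3, 0.2, -0.2]
opening: 0.0918
4721 rect in tool (y,z) [ 1.5 -0.2 64.9 35.1 88.8] [57.9  3.3 -0.3] h [0.0222 0.0288 0.0318]
t 32.35 tcp [491.  410.4  86.4] a 74.99 tilt [0.0006 0.0006 0.    ] open 0.0922 j [ 0.69  0.55  1.71  0.    0.88 -0.61] F [-0.9  0.6  0.1]
TARGET [490.5 410.   33.   75. ] SHIFT [53.4  0.4 -0.6] TURNx -0.01 (alt 179.99 -180.01 )
```

View pics/w16.png

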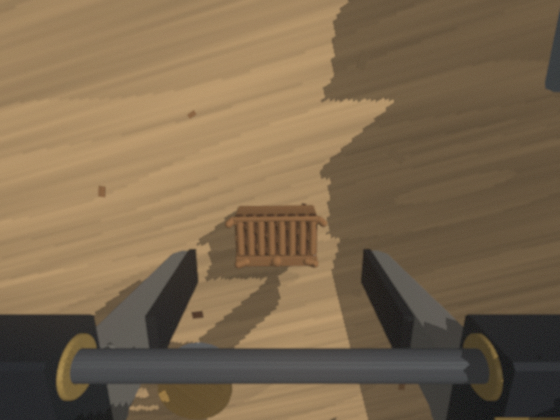

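The small roof is centred at (277,237), with its eave tips at row 220 on the robot side. I'll grip 3.5 mm behind its centre so the pads miss the tips.

```bash
python3 -m jog '[[0,20,-2,-0.2,0,0,0],[0,40,-2,-0.2,0,0,0],[0,50,-2,-0.2,0,0,0],[0,52,-2,-0.2,0,0,0],[0,52,-2,-0.2,0,0,0],[0.9,52,-2,-0.2,0,0,0],[0.9,52,-2,-0.2,0,0,0],[0.9,52,-2,-0.2,0,0,0],[0.9,52,-2,-0.2,0,0,0],[0.9,52,-2,-0.2,0,0,0],[0.9,52,-2,-0.2,0,0,0],[0.9,52,-2,-0.2,0,0,0],[0.9,52,-2,-0.2,0,0,0],[0.9,52,-2,-0.2,0,0,0]]' 22;python3 go.py 490.5 410 33 75|tail -2;python3 -m jog '[[0.9,-8,0,0,0,0,0],[0.9,-25,0,0,0,0,0],[0.9,-50,0,0,0,0,0],[0.9,-75,0,0,0,0,0],[0.9,-85,0,0,0,0,0],[0.9,-85,0,0,0,0,0],[0.9,-85,0,0,0,0,0]]';python3 wrm.py w17 .095 .033 .05 .13; python3 go.py 643.5 70.2 120 81.5|tail -2
```

```text
time_s: 33.75
ee_pos: [0.4925, 0.4095, 0.0341]
tcp_rot: [[-0.0, -0.966, 0.258], [-0.0, 0.258, 0.966], [-1.0, 0.0, -0.0]]
force: [-2.3, -1.1, 4.7]
opening: 0.0537
t 33.75 tcp [492.5 409.5  34.1] a 75.02 tilt [-0. -0.  0.] open 0.0537 j [ 0.69  0.62  1.73 -0.    0.79 -0.62] F [-2.3 -1.1  4.7]
TARGET [490.5 410.   33.   75. ] SHIFT [ 1.1  2.1 -0.1] TURNx 0.02 (alt 180.02 -179.98 )
time_s: 34.45
ee_pos: [0.4923, 0.4094, 0.1186]
tcp_rot: [[-0.0, -0.966, 0.258], [-0.0, 0.258, 0.966], [-1.0, 0.0, -0.0]]
force: [0.1, 0.2, -0.8]
opening: 0.054
9353 rect in tool (y,z) [ 3.1  0.  66.  35.4 89.9] [5.6 5.7 1.3] h [0.102  0.1134 0.1221]
t 34.5 tcp [492.  409.1 118. ] a 75.02 tilt [-0.0011 -0.0008  0.    ] open 0.0539 j [ 0.69  0.51  1.69  0.    0.94 -0.62] F [ 0.3  0.6 -0.5]
TARGET [643.5  70.2 120.   81.5] SHIFT [  -1.9 -234.  -288.2] TURNx -6.48 (alt 173.52 -186.48 )
```

View pics/w17.png

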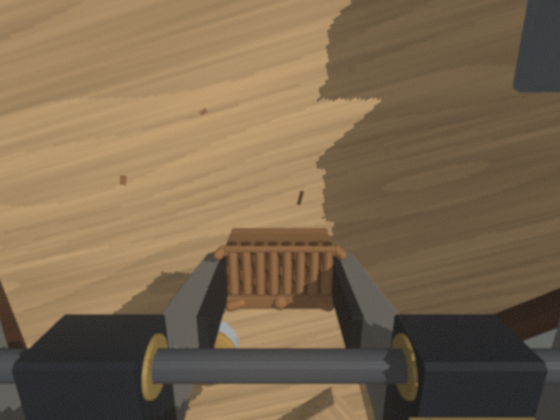

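Held square. Carry it over with the TCP target 3.1 mm behind the piece's target.

```bash
python3 -m jog '[[0.9,0,-25,-31,0,0,0],[0.9,0,-55,-68,-2,0,0],[0.9,0,-85,-105,-4,0,0],[0.9,0,-115,-142,-6.5,0,0],[0.9,0,-145,-180,-6.5,0,0],[0.9,0,-175,-217,-6.5,0,0],[0.9,0,-205,-254,-6.5,0,0],[0.9,0,-225,-280,-6.5,0,0],[0.9,0,-232,-288,-6.5,0,0],[0.9,0,-232,-288,-6.5,0,0],[0.9,10,-232,-288,-6.5,0,0],[0.9,20,-232,-288,-6.5,0,0],[0.9,20,-232,-288,-6.5,0,0],[0.9,20,-232,-288,-6.5,0,0],[0.9,20,-232,-288,-6.5,0,0]]'
python3 - <<'E'
from wr import *
from meas import rect
s,im,C=wcloud(); cv2.imwrite("pics/w18.png",im)
p=s['ee_pos'];q=C.reshape(-1,3); q=q[np.isfinite(q[:,0])]; h=p[2]-q[:,0]
for n,lo,hi,a,b in (('hall',.0235,.034,.05,.2),('large',.037,.050,0.01,.085),('small',.085,.104,-.03,.05)):
  m=(h>lo)&(h<hi)&(q[:,1]<b)&(q[:,1]>a)&(abs(q[:,2])<(.06 if n!='small' else .033))
  print(n,m.sum(),rect(q[m][:,1:]),np.percentile(q[m][:,1],[1,99]).round(4))
E
python3 go.py 641.3 70.3 51 81.5|tail -2
```

```text
time_s: 36.0
ee_pos: [0.6421, 0.072, 0.099]
tcp_rot: [[0.0, -0.989, 0.147], [0.0, 0.147, 0.989], [-1.0, -0.0, 0.0]]
force: [0.3, 0.1, -0.6]
opening: 0.0536
hall 6906 [90.4 -1.9 73.4 46.4 89.9] [0.0675 0.1134]
large 9058 [46.6 -1.8 43.  87.5  0.2] [0.026  0.0677]
small 8316 [ 3.   0.  66.  35.5 89.7] [-0.0135  0.0199]
t 36.05 tcp [642.3  71.8  99.1] a 81.55 tilt [0.0004 0.0001 0.    ] open 0.0537 j [ 0.11  0.54  1.69  0.    0.91 -1.31] F [ 1.1  0.2 -0.9]
TARGET [641.3  70.3  51.   81.5] SHIFT [48.1  0.8 -1.7] TURNx 0.05 (alt 180.05 -179.95 )
```

View pics/w18.png

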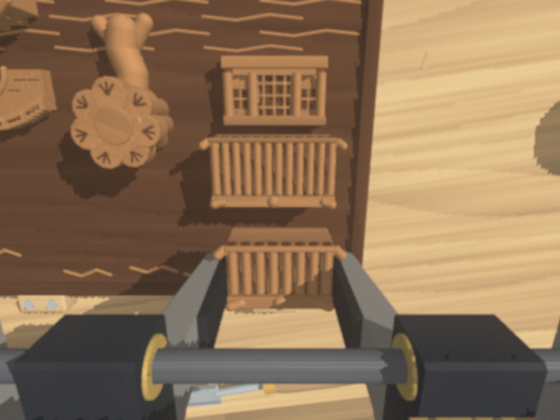

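The wrist view gives small-to-large 43.6 mm with a 1.8 mm lateral error. I'll correct the lateral error and lower.

```bash
python3 -m jog '[[0.9,12,0.5,-1.8,0,0,0],[0.9,26,0.5,-1.8,0,0,0],[0.9,38,0.5,-1.8,0,0,0],[0.9,43,0.5,-1.8,0,0,0],[0.9,45,0.5,-1.8,0,0,0],[0.9,46.5,0.5,-1.8,0,0,0],[0.9,47.5,0.5,-1.8,0,0,0],[0.9,48,0.5,-1.8,0,0,0],[0.9,48,0.5,-1.8,0,0,0]]'; python3 go.py 641.3 70.3 50.1 81.5|tail -2
```

```text
time_s: 36.95
ee_pos: [0.6417, 0.0697, 0.0512]
tcp_rot: [[0.001, -0.989, 0.148], [0.0, 0.148, 0.989], [-1.0, -0.001, 0.0]]
force: [0.0, 0.5, -0.9]
opening: 0.0538
t 36.95 tcp [641.7  69.7  51.2] a 81.52 tilt [0.0006 0.0001 0.    ] open 0.0538 j [ 0.11  0.6   1.71  0.    0.83 -1.32] F [ 0.   0.5 -0.9]
TARGET [641.3  70.3  50.1  81.5] SHIFT [1.1 0.4 0.6] TURNx 0.02 (alt 180.02 -179.98 )
```

```bash
python3 -m jog '[[0.9,0.6,0,0,0,0,0],[0.9,1.1,0,0,0,0,0],[0.9,1.4,0,0,0,0,0],[0.9,1.4,0,0,0,0,0]]'; python3 -m jog '[[0.9,0,0,0,0,0,0],[0.2,0,0,0,0,0,0],[0.2,0,0,0,0,0,0],[0.2,0,0,0,0,0,0],[0.2,0,0,0,0,0,0],[0.2,-6,0,0,0,0,0],[0.1,-20,0,0,0,0,0],[0,-45,0,0,0,0,0],[0,-75,0,0,0,0,0],[0,-85,0,0,0,0,0]]'; python3 go.py 450 300 220 81.5|tail -2
```

```text
time_s: 37.35
ee_pos: [0.6416, 0.0697, 0.0501]
tcp_rot: [[0.0, -0.989, 0.147], [0.0, 0.147, 0.989], [-1.0, -0.0, 0.0]]
force: [-2.1, -0.4, 4.7]
opening: 0.0539
time_s: 38.35
ee_pos: [0.6433, 0.0699, 0.1386]
tcp_rot: [[0.005, -0.989, 0.147], [0.001, 0.147, 0.989], [-1.0, -0.005, 0.001]]
force: [1.0, 1.4, -0.5]
opening: 0.0918
t 38.35 tcp [643.3  69.9 138.6] a 81.52 tilt [0.0052 0.0006 0.    ] open 0.0918 j [ 0.11  0.49  1.67  0.    0.98 -1.32] F [ 1.   1.4 -0.5]
TARGET [450.  300.  220.   81.5] SHIFT [-82.3 224.8 199.2] TURNx 0.02 (alt 180.02 -179.98 )
```

Move the arm clear and check everything from the top camera.

```bash
python3 -m jog '[[0,-40,25,22,0,0,0],[0,-80,55,50,0,0,0],[0,-80,85,80,0,0,0],[0,-80,120,110,0,0,0],[0,-80,150,140,0,0,0],[0,-80,180,170,0,0,0],[0,-80,210,195,0,0,0],[0,-80,225,215,0,0,0],[0,-80,225,240,0,0,0],[0,-80,225,260,0,0,0],[0,-80,225,260,0,0,0]]'
python3 - <<'E'
from chk import *
im,W=get(4); cv2.imwrite("pics/t20.png",cv2.resize(im[120:260,205:370],None,fx=4,fy=4))
rep('hall',loc(W,-26,22.5,-40,40,.0235,.033))
rep('large',loc(W,15,75,-60,60,.0375))
rep('large',loc(W,15,68.5,-60,60,.0375))
rep('small',loc(W,69.5,115,-60,60,.0375))
rep('boat',loc(W,-85,-36,-240,-130,.03)); rep('bridge',loc(W,-25,40,-235,-130,.0235))
rep('cap',loc(W,-20,60,-130,-55,.047)); 
l=loc(W,-60,-8,-120,-60,.0225); rep('trunk',l)
q=W[163:198,152:188].reshape(-1,3); print('tin',rect(q[q[:,2]>.01]))
E
```

```text
time_s: 39.45
ee_pos: [0.4573, 0.3621, 0.2147]
tcp_rot: [[0.001, -0.989, 0.146], [0.001, 0.146, 0.989], [-1.0, -0.001, 0.001]]
force: [0.9, -1.6, 1.1]
opening: 0.0916
hall 311 hall-frame rect [-0.  -0.1 40.1 62.9  0.2] mean [-0.   0.4 27.5] z98 30.8
large 471 hall-frame rect [50.2 -0.3 85.4 49.3 89.6] mean [47.6 -1.  44.8] z98 49.0
large 452 hall-frame rect [46.7 -0.2 85.4 42.3 89.6] mean [46.5 -1.  44.9] z98 49.1
small 265 hall-frame rect [90.5  1.  34.8 61.   1.2] mean [90.4  0.3 44.9] z98 48.6
boat 318 hall-frame rect [ -50.7 -184.4   84.7   29.    89.7] mean [ -50.9 -183.6   40.7] z98 47.7
bridge 249 hall-frame rect [   5.5 -182.1   79.5   36.7   89.5] mean [   5.2 -181.3   26.2] z98 29.9
cap 250 hall-frame rect [ 17.7 -88.7  46.4  48.7   8.7] mean [ 18.3 -87.9  55.2] z98 58.2
trunk 110 hall-frame rect [-25.3 -88.6  33.7  33.6   2.6] mean [-27.7 -89.   31.3] z98 36.9
tin [596.4 315.8  56.4  55.9  63.7]
```

View pics/t20.png

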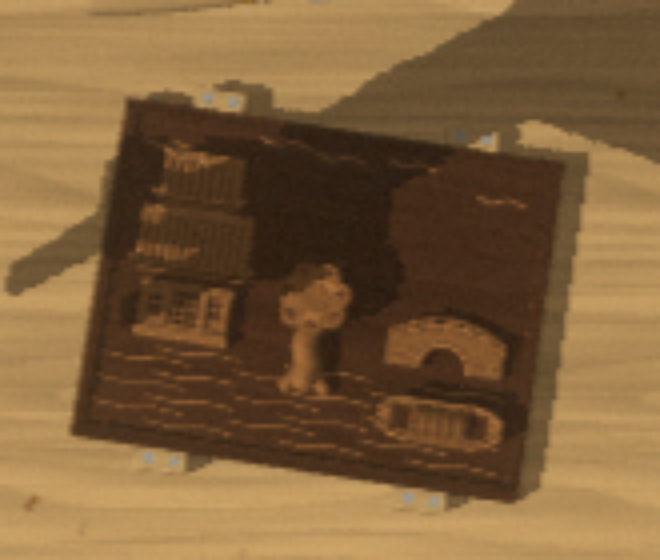

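All checks are within the limits, and the tin hasn't moved: it reads (596.4, 315.8) now and (596.5, 316.0) at the start. Let the arm settle, then hand in.

```bash
python3 -m jog '[[0,0,0,0,0,0,0],[0,0,0,0,0,0,0],[0,0,0,0,0,0,0],[0,0,0,0,0,0,0]]' && python3 -c "
from rig import r
print(r.job_done())"
```

```text
time_s: 40.05
ee_pos: [0.4573, 0.3598, 0.2145]
tcp_rot: [[0.0, -0.989, 0.148], [0.0, 0.148, 0.989], [-1.0, -0.0, 0.0]]
force: [0.2, -0.3, -1.0]
opening: 0.0915
the job is handed in; nothing more can be done
None
```

All five loose carvings are laid on the panel, and the job was handed in at about 40 s of the 118 s allowed; no verdict was reported. I gripped each piece, lowered it to contact and released it; none slipped or dropped.

Last top-camera check, in the hall and bridge frames:

| Piece | Measured | Allowed |
|---|---|---|
| Large roof | 46.7 mm behind the hall, 0.2 mm sideways | 38–57 mm, ±10 mm |
| Small roof | 43.8 mm behind the large roof, 1.0 mm sideways | 35–54 mm, ±10 mm |
| Boat | 56 mm in front of the bridge, 2.3 mm sideways | 43–73 mm, ±12 mm |
| Pine crown (measured before the cap went on) | 18 mm behind the hall's centre, 87 mm beside the hall, 94 mm from the bridge | 5–35 mm, 76–108 mm |
| Foliage cap | within about 1.5 mm of the crown's centre | 9 mm |

- **Squareness:** the roofs and boat read within about 1° of square. The pine's heading is less certain, because its trunk curves, but it looks within a few degrees.
- **Wax tin:** it reads the same position as at the start, to within 0.2 mm.
- **Disagreement:** the top camera and the robot frame differed by 2–4 mm, so I used wrist-camera measurements for the two roofs and a corrected target for the boat.
- **Forces:** setting the boat down briefly pressed it with about 20 N; the set-down readings I have for the pine, cap and small roof were about 5 N.

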